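Seat a bracket in the gauging fixture and hold it for the reading

TASK

The setting master (the plain steel block with the round knob) is still in the gauging fixture: put it back down into the recess of its wooden storage block and let go of it. Then stand the aluminium bracket flat on the fixture plate, its toe (the end away from the upright) towards the single end stop, and press it home into the corner, square against the two back stops and the end stop at once, firmly but without forcing; finish while still holding it pressed against both so that the dial can be read, since the gauge spring pushes it away when released. Leave the other things on the desk where they are.

Things in the scene. Friction and masses are not known exactly. Their poses are not given: they have to be found in the camera images.
- bracket: workpiece: loose aluminium angle bracket, 0.18 kg, standing on its foot (40 mm in x, 60 in y, 20 high; two screw holes near the toe, its +y end). An upright plate with a bored eye, top at 52 mm, stands on the heel (-y end). Origin: centre of the underside. Seated, +x side on the back stops and toe on the end stop, axes parallel to nest's, its origin is at (-20,-30,0) mm in nest
- bracket_grip (a point): middle of the bracket's upright, at (0,-22,38) mm from the bracket's origin, same axes. The upright is 16 mm thick in y (from -30 to -14 mm of the bracket's origin) and 34 mm wide in x; its flat faces look along +-y and are free to grasp above the foot, from 20 to 52 mm above the underside
- master: setting master: loose plain steel block 40 mm (x) by 60 mm (y) by 30 mm high, 0.5 kg, with a round dark knurled knob (22 mm diameter, 34 to 58 mm above the underside) in the middle of its top. Origin: centre of its underside, z up. It starts in the fixture, some 6 mm clear of the back stops
- master_grip (a point): middle of the master's knob, on its axis, 46 mm above its underside; axes as the master's
- recess (a point): centre of the recess floor in the fixed wooden storage block (86 x 106 x 26 mm), 12 mm above the desk. The recess is 46 mm (its x) by 66 mm (its y), 14 mm deep and open at the top: the master fits with 3 mm to spare on each side, either way round
- nest (a point): inner corner of the gauging fixture: at the height of its plate's top, where the back stops' plane meets the end stop's. Axes: +x into the back stops, +y into the end stop, z up. Work stands on the plate at negative x and y. The smooth steel plate (180 x 130 x 16 mm, fixed on the desk) reaches 60 mm to -x and 100 mm to -y of this point
- back_stops: rail across the back of the fixture with two smooth stop buttons (12 mm diameter, 40 mm apart in y). Origin: midway between the button faces, 13 mm above the plate, 30 mm to -y of nest; the faces look to -x. Rail top 24 mm above the plate, its clamp screw 31 mm. A dial gauge lies face up behind it, 30 mm high
- end_stop: short rail (44 mm long, 16 mm thick, top 24 mm above the plate) at the fixture's +y end with one smooth stop button of 12 mm diameter. Origin: centre of the button face, 13 mm above the plate, 22 mm to -x of nest; the face looks to -y
- gauge_spindle (a joint): travel of the dial gauge's sprung spindle, m: 0 free, its 6 mm ball tip 4 mm in front of the back stops' faces (midway between them, 13 mm above the plate); 0.004 when the work bears on the back stops. It pushes to -x with 1.8 N at 0, 2.8 N at 0.004: enough to shove a released bracket off the stops
- eraser: bystander: worn eraser, 20x46x12 mm. Origin: centre of its underside
- tweezers: bystander: tweezers lying flat, 12x128x9 mm. Origin: centre of its underside
- ring_gauge: bystander: steel ring gauge, 49 mm across, 15 mm high. Origin: centre of its underside
- gauge_block_25: bystander: small steel gauge block, 9x30x25 mm. Origin: centre of its underside
- plug_gauge: bystander: double-ended plug gauge, 14x99x12 mm. Origin: centre of its underside
- steel_rule: bystander: short steel rule, 18x165x10 mm. Origin: centre of its underside
- screwdriver: bystander: small screwdriver, 19x158x16 mm. Origin: centre of its underside
Mind the look-alikes: they are no part of the job. What is shaped like the bracket but green is not meant.

How it is judged:
By the outcome, as a careful person would: the job done as asked, in the order asked, and still so for the second after the job is handed in, while the arm keeps its last pose, push and grip.
It also fails if it takes over 61 s, if anything falls off the work surface, if the arm or the gripper's body presses on something with over 40 N, if the wrist force passes 120 N, or if a joint passes its speed limit or range.

ROBOT

A 6-joint arm with a two-finger parallel gripper is mounted at the origin on a cart in front of the work surface, level with it; the furniture and walls round the work are solid. World frame = base frame: x ahead of the robot, y to its left, z up, the work surface at z = 0. Lengths are in m, angles in degrees, forces in N, time in s.
With the tool pointing down it reaches from about 0.4 to 0.825 m from the base axis. Payload 7 kg.
Tool frame: the origin (TCP) lies midway between the tips of the shut fingers; the grasp point (between the pads) lies 19 mm behind it; z points along the fingers, y is the direction in which the jaws open and shut (so a half turn about z gives the same grasp; the last joint's range is limited). The gripper opens to 88 mm and grips with 3 to 60 N. Pads are 19 mm wide; open, the fingers measure 130 mm over their backs; the gripper's body (78 mm by 193 mm) begins 47 mm behind the grasp point.
Start: joints at [83.085, 20.546, 0.682, 0, -70.136, -16.507], TCP at [0.268, 0.619, 0.227] pointing down, gripper open.
Joint ranges: [-176.03, 176.03], [-82.01, 121.73], [-58.28, 71.71], [-173.87, 95.51], [-174.79, -0.11], [-173.66, 173.66]. Speed limits (degrees/s): [136.94, 136.94, 172.46, 180, 180, 180].

INTERFACE

Orientations are given as [roll, pitch, yaw] about the fixed x, y, z axes, in that order (R = Rz(yaw) Ry(pitch) Rx(roll)).
In Python, from plant import r gives the robot as it stands. The module is installed in compiled form; this text tells all that it offers.
- The arm moves only by the tool send_rows, never from a script. Its argument "motion" is a list of rows, each an object with "travel": the shift along the tool's x, y, z in m, a list of three; "spin": the turn about the tool's z in degrees. In form: [{"travel": [tx, ty, tz], "spin": spin}, ...]. A call has 1 to 5 rows; each row shifts and turns the pose as measured when the row begins, along the tool's axes as they then stand; what a row does not reach is not made up. A row lasts 1/12 s, in which the tool goes at most 41.7 mm and 7.16 degrees, less where a joint would pass 70% of its speed; a pose out of reach is approached as far as the arm can. A call is refused whole if a number of a shift passes 0.0417 or a number of a turn 7.16, either way. A call with a gripper value outside its range is refused whole. "gripper" is the gripper command: -1 is shut, 1 is fully open, values between are in proportion, set as the call begins (left out, the last holds). The fingers move at their own pace and stop on an object; "squeeze" is the grip in N (left out, the last holds). Time passes only in rows, so rows that do not move let the fingers close. It gives the time, the measured TCP pose, the force and the opening at its end, in the units of the state.
- r.get_state(): the state, without advancing time (a new reading comes with each control period).
- r.capture(name): name is "scene" or "top"; returns (picture, depth): 384x512x3 uint8, blue, green, red; 384x512 float32, m along the optical axis (not along the pixel's ray), 0 where there is no reading.
- r.get_calibration(name): a dict with "fov_y" (degrees; the focal length in pixels is half the picture's height over the tangent of half this angle, whatever the lens; pixels are square), "cx", "cy" (the principal point, pixels), "k1" (the pictures are not rectified: a ray, as slopes to the right and down, at radius r is drawn at 1 + k1 r^2 times it, then the intrinsics apply), "origin" and "orientation" of the camera in the world. Camera axes: x right, y down, z forward; pixel columns grow to the right and rows downward; lengths in m; the calibration is good to about 2 mm. A picture is of the moment at which its call begins. get_calibration takes no time and is no camera call.
- r.close_job(): hands the job in, once; it reports no verdict.
Trained networks look in the newest picture that a camera, given by its name, has taken for a name from the list of things; names that differ only in an ending like _2 or _b are one class to them, and where a whole thing is asked for, a point or a joint stands for the part that bears it (a point fixed in the world has none). Each returns a list of dicts, best first, with "conf" (0 to 1); they miss things now and then, are a little off and sometimes report something else, mostly with a low value. They report only what shows in the picture. A call takes as long as a camera call. They do not tell look-alikes from the thing itself.
- r.boxes_of(camera, target): "at" ([x, y, z] in m, in the coordinates of the camera as it stood for that picture, good to about 4 mm: the middle of the surface that is visible of it).
- r.pinpoint(camera, target): "at" ([x, y, z] in m, in the coordinates of the camera as it stood for that picture, good to about 4 mm: a listed point, or the origin of a listed thing).
The state is a dict: "time_s": time; "joints": joint angles; "qd": joint speeds; "joint_torque": joint torques, N m; "tcp_pos": TCP position; "eef_rot": TCP orientation; "contact_force": force on the tool from outside, world axes, zero at the start; "moment": the same for the moment, N m; "gripper_width": finger opening in m.
Only numpy, scipy, OpenCV 4.12 (cv2) and the standard library are available. Lean on these libraries where they do the work, as an engineer would, in place of code of your own. Each camera call takes 0.05 s, during which the arm holds its last target. There are 200 camera calls.

## Working session

There is one attempt and no reset: what is moved stays moved. The work goes in short steps, Python scripts to look and compute and a tool call to move; the robot and the scene stay as the last step left them, time stands still between calls to the robot, and variables do not carry over. Pictures are saved under pics/ and viewed, about 8 in all and at most 12, crops included, and the job is handed in when it is done.

Besides the shell and the picture viewer there is one more tool, called after "Request:" as a command line: name --argument value ..., lists and objects as JSON in quotes. send_rows: Moves the arm, as the interface text tells. Its arguments: {"type":"object","properties":{"motion":{"type":"array"},"gripper":{"type":"number"},"squeeze":{"type":"number"}},"required":["motion"]}

```bash
mkdir -p pics; cat > h.py <<'E'
import numpy as np, cv2
from scipy.spatial.transform import Rotation as R
from plant import r
np.set_printoptions(precision=4,suppress=True)
def cal(n):
    c=r.get_calibration(n); f=192/np.tan(np.radians(c['fov_y']/2))
    return c,f,R.from_euler('xyz',c['orientation'],degrees=True).as_matrix(),np.array(c['origin'])
def cam2w(n,p):
    c,f,M,o=cal(n); return M@np.array(p)+o
def cloud(n,d):
    c,f,M,o=cal(n); K=np.array([[f,0,c['cx']],[0,f,c['cy']],[0,0,1.]])
    v,u=np.mgrid[:d.shape[0],:d.shape[1]]
    uv=np.stack([u,v],-1).reshape(-1,1,2).astype(float)
    s=cv2.undistortPoints(uv,K,np.array([c['k1'],0,0,0.])).reshape(*d.shape,2)
    P=np.concatenate([s*d[...,None],d[...,None]],-1)
    W=P@M.T+o; W[d==0]=np.nan; return W
def w2px(n,p):
    c,f,M,o=cal(n); q=(np.array(p)-o)@M; x=q[:2]/q[2]; x=x*(1+c['k1']*(x@x)); return x*f+[c['cx'],c['cy']]
E
python3 - <<'E'
from h import *
for n in("scene","top"):
    im,d=r.capture(n); cv2.imwrite(f'pics/{n}0.png',cv2.resize(im,(800,600),interpolation=cv2.INTER_CUBIC)); np.save(f'{n}0.npy',d); cv2.imwrite(f'{n}0.png',im)
    print(n,r.get_calibration(n))
    for t in("bracket","bracket_grip","master","master_grip","recess","nest","back_stops","end_stop"):
        print(t,[(round(x['conf'],2),cam2w(n,x['at'])) for x in r.pinpoint(n,t)[:3]])
print(r.get_state())
E
```

```text
scene {'fov_y': 47.75968416194759, 'cx': 258.54489903394057, 'cy': 189.66740306488595, 'k1': -0.12028402916366449, 'origin': array([-0.3903, -0.6718,  1.0537]), 'orientation': array([-130.6512,   -0.7954,  -53.7482])}
bracket [(0.62, array([ 0.4806,  0.2547, -0.0004])), (0.61, array([0.575 , 0.2916, 0.0007]))]
bracket_grip [(0.59, array([0.5754, 0.3159, 0.0392])), (0.55, array([0.4798, 0.2327, 0.0353]))]
master [(0.71, array([0.5154, 0.0163, 0.0156])), (0.16, array([0.5266, 0.0495, 0.0277]))]
master_grip [(0.49, array([0.5219, 0.006 , 0.0606]))]
recess [(0.92, array([ 0.5139, -0.2383,  0.0079]))]
nest [(0.92, array([0.5486, 0.0508, 0.0189]))]
back_stops [(0.41, array([0.5458, 0.0205, 0.0273]))]
end_stop [(0.48, array([0.5274, 0.0499, 0.0261]))]
top {'fov_y': 55.71117836032704, 'cx': 249.8579139236365, 'cy': 191.327873312278, 'k1': 0.010025494806624163, 'origin': array([0.4432, 0.0004, 1.0923]), 'orientation': array([-173.8146,    0.0662,  -89.8613])}
bracket [(0.54, array([0.4802, 0.2476, 0.0004]))]
bracket_grip [(0.6, array([0.4833, 0.2278, 0.0377])), (0.58, array([0.5753, 0.3079, 0
[... 226 characters left out ...]
([0.554 , 0.0494, 0.0152])), (0.53, array([ 0.4819,  0.2514, -0.0009]))]
back_stops [(0.43, array([0.545 , 0.0154, 0.0272]))]
end_stop [(0.74, array([0.457 , 0.3952, 0.0009])), (0.57, array([0.5233, 0.052 , 0.0298]))]
{'time_s': 0.9, 'joints': array([ 83.084 ,  20.5436,   0.6818,   0.0002, -70.136 , -16.5045]), 'qd': array([ 0.027 ,  0.0401, -0.1026, -0.0539,  0.1386,  0.0648]), 'joint_torque': array([  0.001 , -58.2356,  29.329 ,   7.0034,   0.0124,  -0.    ]), 'tcp_pos': array([0.2683, 0.6193, 0.2266]), 'eef_rot': array([-179.9978,    0.0005,  -23.4205]), 'contact_force': array([ 0.652 , -0.041 , -0.4838]), 'moment': array([ 0.0885,  0.0453, -0.0173]), 'gripper_width': 0.08742497303553333}
```

View pics/scene0.png

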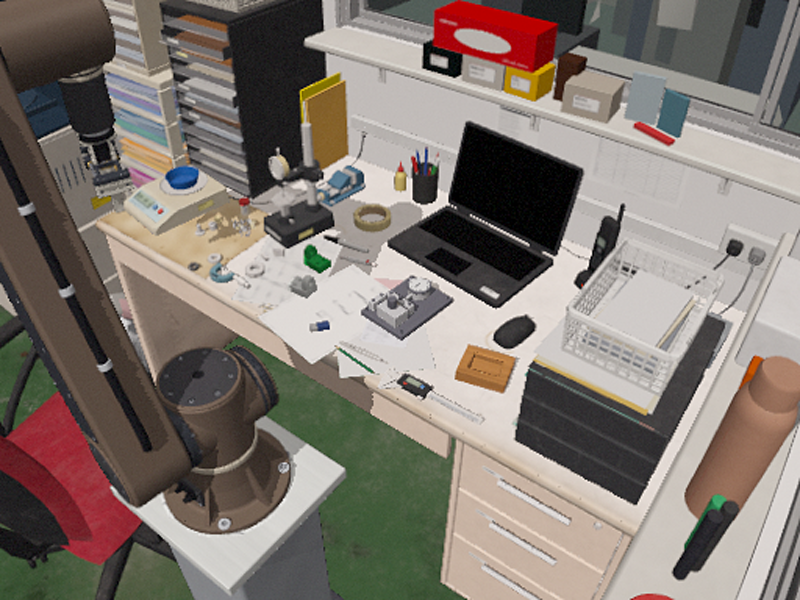

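View pics/top0.png

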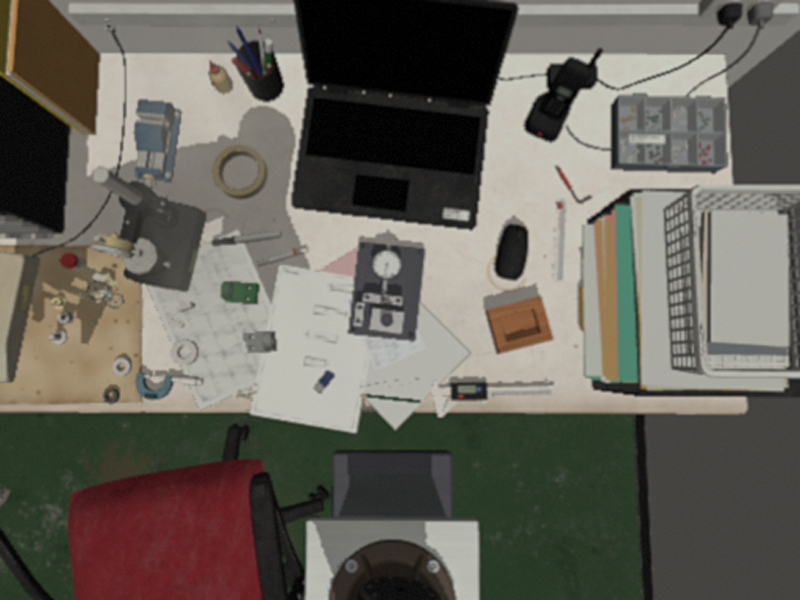

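The scene view shows the fixture with the master at (395,305), the storage block at (487,367), the grey bracket at (302,285) and the green look-alike at (317,258). In the top view, the fixture is at (387,288), the storage block at (519,322) and the grey bracket at (260,342). Next I need the yaws.

```bash
python3 - <<'E'
from h import *
im=cv2.imread('top0.png'); d=np.load('top0.npy'); W=cloud('top',d)
def crop(c,i,cx,cy,w=60,h=60,s=6): return cv2.resize(i[cy-h//2:cy+h//2,cx-w//2:cx+w//2],None,fx=s,fy=s,interpolation=cv2.INTER_CUBIC)
a=crop(0,im,248,184,66,90,6); b=crop(0,im,166,219,56,45,6); e=crop(0,im,332,206,56,45,6)
out=np.hstack([a,np.vstack([b,e])]); cv2.imwrite('pics/crops.png',out); print(out.shape)
# depth-based rectangles
def rect(name,m):
    p=W[m][:,:2]; (c,s,ang)=cv2.minAreaRect((p*1000).astype(np.float32)); print(name,m.sum(),np.array(c)/1000,s,ang, 'medz',np.median(W[m][:,2]))
x,y,z=W[...,0],W[...,1],W[...,2]
box=lambda cx,cy,rx,ry:(abs(x-cx)<rx)&(abs(y-cy)<ry)
rect('plate',box(.55,.015,.12,.12)&(z>.010)&(z<.06))
rect('wood',box(.515,-.245,.08,.08)&(z>.006)&(z<.05))
rect('woodtop',box(.515,-.245,.08,.08)&(z>.02)&(z<.05))
rect('bracket',box(.48,.25,.05,.06)&(z>.012)&(z<.08))
rect('upright',box(.48,.25,.05,.06)&(z>.035)&(z<.08))
rect('master',box(.52,.012,.035,.045)&(z>.038)&(z<.054))
hsv=cv2.cvtColor(im,cv2.COLOR_BGR2HSV)
E
```

```text
Traceback (most recent call last):
ValueError: all the input array dimensions except for the concatenation axis must match exactly, but along dimension 0, the array at index 0 has size 540 and the array at index 1 has size 528
```

```bash
cat > m.py <<'E'
from h import *
im=cv2.imread('top0.png'); d=np.load('top0.npy'); W=cloud('top',d)
def crop(cx,cy,w,h,s=6): return cv2.resize(im[cy-h//2:cy+h//2,cx-w//2:cx+w//2],None,fx=s,fy=s,interpolation=cv2.INTER_CUBIC)
out=np.hstack([crop(248,184,66,88),np.vstack([crop(166,219,56,44),crop(332,206,56,44)])]); cv2.imwrite('pics/crops.png',out); print(out.shape)
def rect(name,m):
    p=W[m][:,:2]; (c,s,ang)=cv2.minAreaRect((p*1000).astype(np.float32)); print(name,m.sum(),np.array(c)/1000,s,ang, 'medz',np.median(W[m][:,2]))
x,y,z=W[...,0],W[...,1],W[...,2]
box=lambda cx,cy,rx,ry:(abs(x-cx)<rx)&(abs(y-cy)<ry)
rect('plate',box(.55,.015,.12,.12)&(z>.010)&(z<.06))
rect('wood',box(.515,-.245,.08,.08)&(z>.006)&(z<.05))
rect('woodtop',box(.515,-.245,.08,.08)&(z>.02)&(z<.05))
rect('bracket',box(.48,.25,.05,.06)&(z>.012)&(z<.08))
rect('upright',box(.48,.25,.05,.06)&(z>.035)&(z<.08))
rect('master',box(.52,.012,.035,.045)&(z>.038)&(z<.054))
E
python3 m.py
```

```text
(528, 732, 3)
plate 2521 [0.5768 0.0112] (129.83905029296875, 180.9774627685547) 83.75912475585938 medz 0.016723912294562604
wood 1085 [ 0.5172 -0.238 ] (97.54864501953125, 106.42562866210938) 14.07266902923584 medz 0.02413259022890002
woodtop 713 [ 0.5115 -0.2396] (85.7520523071289, 106.27530670166016) 14.221783638000488 medz 0.025512650244455815
bracket 274 [0.478  0.2522] (39.708282470703125, 60.19565200805664) 4.521062850952148 medz 0.02024347465316778
upright 64 [0.4807 0.2298] (32.20718002319336, 15.33065128326416) 1.5131268501281738 medz 0.04788673854183634
master 272 [0.5244 0.0176] (78.62568664550781, 60.81311798095703) 89.71598052978516 medz 0.04494265044865531
```

View pics/crops.png

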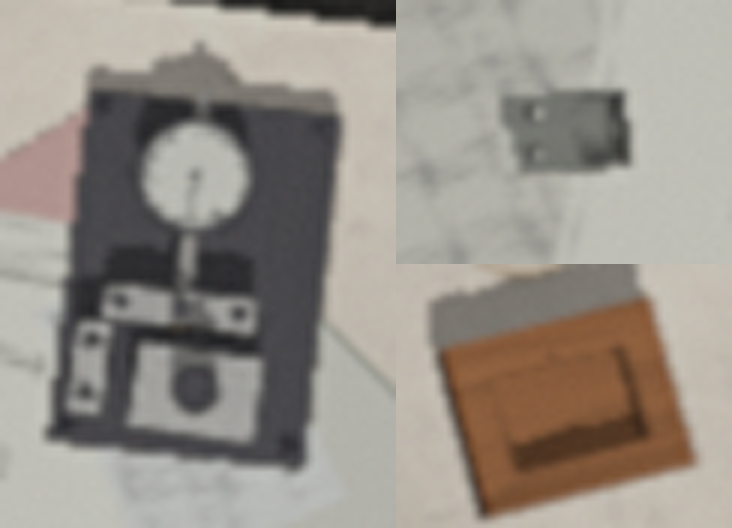

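```bash
cat >> h.py <<'E'
def rows(goal,yaw):
    s=r.get_state(); p=s['tcp_pos']; M=R.from_euler('xyz',s['eef_rot'],degrees=True).as_matrix()
    t=M.T@(np.array(goal)-p); dy=(yaw-s['eef_rot'][2]+180)%360-180
    print('t',round(s['time_s'],2),'pos',p,'rot',s['eef_rot'],'w',round(s['gripper_width'],4),'F',s['contact_force'],'->travel(now axes)',t,'spin',round(-dy,2))
    a=np.radians(yaw); T=np.array([[np.cos(a),np.sin(a),0],[np.sin(a),-np.cos(a),0],[0,0,-1]])
    print('  travel after spin',T.T@(np.array(goal)-p))
E
cat > m2.py <<'E'
import sys; from h import *
def rect(W,name,m):
    p=W[m][:,:2]; (c,s,ang)=cv2.minAreaRect((p*1000).astype(np.float32)); print(name,m.sum(),np.array(c)/1000,np.array(s),round(ang,2),'z',np.median(W[m][:,2]))
E
python3 - <<'E'
from m2 import *
W=cloud('top',np.load('top0.npy')); x,y,z=W[...,0],W[...,1],W[...,2]
b=(abs(x-.522)<.045)&(abs(y-.013)<.045)
rect(W,'mtop',b&(z>.0432)&(z<.050)&(x<.548)); rect(W,'knob',b&(z>.06)&(z<.09)&(x<.545))
Ws=cloud('scene',np.load('scene0.npy')); x,y,z=Ws[...,0],Ws[...,1],Ws[...,2]
b=(abs(x-.522)<.045)&(abs(y-.013)<.045)
rect(Ws,'s mtop',b&(z>.0432)&(z<.050)&(x<.548)); rect(Ws,'s knob',b&(z>.065)&(z<.09)&(x<.545))
rect(Ws,'s wood',(abs(x-.515)<.08)&(abs(y+.245)<.08)&(z>.022)&(z<.05))
rect(Ws,'s brk',(abs(x-.48)<.05)&(abs(y-.25)<.06)&(z>.015)&(z<.08))
rect(Ws,'s plate',(abs(x-.55)<.12)&(abs(y-.015)<.12)&(z>.011)&(z<.06))
rows([.52,.012,.2],-6.2)
E
```

```text
mtop 198 [0.517  0.0104] [59.4143 39.7033] 81.06 z 0.04542985862823845
knob 52 [0.5165 0.0112] [19.8066 19.6908] 0.18 z 0.07306888516041044
s mtop 101 [0.5169 0.0189] [79.7787 41.7269] 84.85 z 0.04575575507552698
s knob 32 [0.515  0.0091] [22.4536 19.867 ] 86.85 z 0.0728414465479652
s wood 439 [ 0.5113 -0.2399] [ 92.6077 106.9011] 14.44 z 0.025750484199666523
s brk 153 [0.4755 0.254 ] [67.8447 43.2488] 88.03 z 0.022336035411636646
s plate 1203 [0.5752 0.0113] [135.9258 183.3481] 84.29 z 0.02006186671269572
t 0.9 pos [0.2683 0.6193 0.2266] rot [-179.9978    0.0005  -23.4205] w 0.0874 F [ 0.652  -0.041  -0.4838] ->travel(now axes) [0.4723 0.4573 0.0266] spin -17.22
  travel after spin [0.3158 0.5766 0.0266]
```

Request:
send_rows --motion '[{"travel": [0.021,0.035,0],"spin": -4.8},{"travel": [0.021,0.035,0],"spin": -4.8},{"travel": [0.021,0.035,0],"spin": -4.8},{"travel": [0.021,0.035,0],"spin": 0},{"travel": [0.021,0.035,0],"spin": 0}]' --gripper 0 --squeeze 30

```text
time_s: 1.32
tcp_pos: [0.3244, 0.4244, 0.2226]
eef_rot: [179.8, -0.0, -7.9]
contact_force: [0.6, -1.1, -0.6]
gripper_width: 0.0597
```

Request:
send_rows --motion '[{"travel": [0.021,0.035,0],"spin": 0},{"travel": [0.021,0.035,0],"spin": 0},{"travel": [0.021,0.035,0],"spin": 0},{"travel": [0.021,0.035,0],"spin": 0},{"travel": [0.021,0.035,0],"spin": 0}]'

```text
time_s: 1.73
tcp_pos: [0.4041, 0.2318, 0.2247]
eef_rot: [-180.0, -0.1, -7.7]
contact_force: [1.0, 0.5, -0.0]
gripper_width: 0.0437
```

```bash
python3 -c "
from h import *
rows([.517,.011,.12],-8.9)"
```

```text
t 1.73 pos [0.4041 0.2318 0.2247] rot [-179.9722   -0.1376   -7.6669] w 0.0437 F [ 1.049   0.5119 -0.0302] ->travel(now axes) [0.1411 0.2038 0.1049] spin 1.23
  travel after spin [0.1457 0.2007 0.1047]
```

Request:
send_rows --motion '[{"travel": [0.0235,0.0335,0],"spin": 1.2},{"travel": [0.0235,0.0335,0],"spin": 0},{"travel": [0.0235,0.0335,0],"spin": 0},{"travel": [0.0235,0.0335,0.01],"spin": 0},{"travel": [0.0235,0.0335,0.01],"spin": 0}]'

```text
time_s: 2.15
tcp_pos: [0.4953, 0.0462, 0.2101]
eef_rot: [-179.6, -0.6, -8.8]
contact_force: [0.8, 0.9, -0.2]
gripper_width: 0.044
```

Request:
send_rows --motion '[{"travel": [0.015,0.018,0.03],"spin": 0},{"travel": [0,0,0.03],"spin": 0},{"travel": [0,0,0.015],"spin": 0},{"travel": [0,0,0],"spin": 0}]'

```text
time_s: 2.48
tcp_pos: [0.512, 0.0176, 0.133]
eef_rot: [-179.5, -0.8, -9.3]
contact_force: [-1.1, 0.6, -0.9]
gripper_width: 0.0435
```

```bash
python3 - <<'E'
from h import *
rows([.517,.011,.050],-8.9)
im,d=r.capture('scene'); cv2.imwrite('pics/s1.png',cv2.resize(im[150:240,190:310],None,fx=6,fy=6,interpolation=cv2.INTER_CUBIC))
E
```

```text
t 2.48 pos [0.512  0.0176 0.133 ] rot [-179.5015   -0.8405   -9.3007] w 0.0435 F [-1.0673  0.6172 -0.9111] ->travel(now axes) [0.0048 0.0064 0.083 ] spin -0.4
  travel after spin [0.006  0.0057 0.083 ]
```

Request:
send_rows --motion '[{"travel": [0.006,0.006,0.02],"spin": 0},{"travel": [0,0,0.02],"spin": 0},{"travel": [0,0,0.015],"spin": 0},{"travel": [0,0,0.01],"spin": 0},{"travel": [0,0,0],"spin": 0}]'

```text
time_s: 2.95
tcp_pos: [0.5239, 0.0144, 0.0748]
eef_rot: [-179.2, -1.5, -9.0]
contact_force: [0.4, -0.4, 1.2]
gripper_width: 0.0438
```

```bash
python3 - <<'E'
from h import *
rows([.517,.011,.050],-8.9)
E
```

```text
t 2.95 pos [0.5239 0.0144 0.0748] rot [-179.2373   -1.5082   -9.0031] w 0.0438 F [ 0.4028 -0.4337  1.2137] ->travel(now axes) [-0.0069  0.0048  0.0246] spin -0.1
  travel after spin [-0.0063  0.0044  0.0248]
```

Request:
send_rows --motion '[{"travel": [-0.006,0.005,0.006],"spin": 0},{"travel": [0,0,0.006],"spin": 0},{"travel": [0,0,0.006],"spin": 0},{"travel": [0,0,0.004],"spin": 0},{"travel": [0,0,0],"spin": 0}]'

```text
time_s: 3.37
tcp_pos: [0.5196, 0.0122, 0.0551]
eef_rot: [-179.1, -1.9, -8.8]
contact_force: [0.6, 0.4, -0.1]
gripper_width: 0.0441
```

```bash
python3 - <<'E'
from h import *
rows([.517,.011,.050],-8.9)
im,d=r.capture('top'); cv2.imwrite('pics/t1.png',cv2.resize(im[140:240,200:300],None,fx=6,fy=6,interpolation=cv2.INTER_CUBIC))
im,d=r.capture('scene'); cv2.imwrite('pics/s1.png',cv2.resize(im[150:230,200:306],None,fx=7,fy=7,interpolation=cv2.INTER_CUBIC))
E
```

```text
t 3.37 pos [0.5196 0.0122 0.0551] rot [-179.0752   -1.8512   -8.8336] w 0.0441 F [ 0.6082  0.3859 -0.1394] ->travel(now axes) [-0.0026  0.0017  0.005 ] spin 0.07
  travel after spin [-0.0024  0.0016  0.0051]
```

View pics/s1.png

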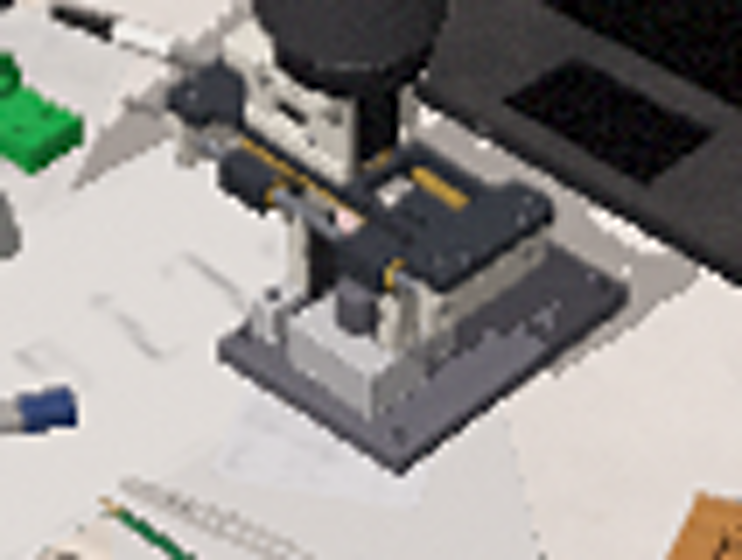

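The fingers straddle the knob at about (357,305), just above the master's top face. I'll go down the last 5 mm and close.

Request:
send_rows --motion '[{"travel": [-0.003,0.002,0.005],"spin": 0},{"travel": [0,0,0],"spin": 0}]'

```text
time_s: 3.63
tcp_pos: [0.5171, 0.0109, 0.0506]
eef_rot: [-179.0, -1.9, -8.8]
contact_force: [-0.2, -0.2, 0.5]
gripper_width: 0.0439
```

Request:
send_rows --motion '[{"travel": [0,0,0],"spin": 0},{"travel": [0,0,0],"spin": 0},{"travel": [0,0,0],"spin": 0},{"travel": [0,0,0],"spin": 0},{"travel": [0,0,0],"spin": 0}]' --gripper -1 --squeeze 40

```text
time_s: 4.05
tcp_pos: [0.5172, 0.0107, 0.0508]
eef_rot: [-179.0, -1.9, -8.8]
contact_force: [0.3, -0.3, -1.2]
gripper_width: 0.021
```

Request:
send_rows --motion '[{"travel": [0,0,-0.01],"spin": 0},{"travel": [0,0,-0.02],"spin": 0},{"travel": [0,0,-0.02],"spin": 0},{"travel": [0,0,-0.01],"spin": 0},{"travel": [0,0,0],"spin": 0}]'

```text
time_s: 4.47
tcp_pos: [0.5109, 0.0089, 0.1119]
eef_rot: [-179.2, -1.4, -8.9]
contact_force: [0.6, 0.4, -5.1]
gripper_width: 0.0211
```

```bash
python3 - <<'E'
from h import *
rows([.512,-.24,.12],14.2)
E
```

```text
t 4.47 pos [0.5109 0.0089 0.1119] rot [-179.2472   -1.4376   -8.9239] w 0.0211 F [ 0.576   0.4174 -5.0697] ->travel(now axes) [ 0.0398  0.2456 -0.0104] spin -23.12
  travel after spin [-0.06    0.2415 -0.0081]
```

Request:
send_rows --motion '[{"travel": [0.004,0.025,0],"spin": -5.8},{"travel": [0.002,0.035,0],"spin": -5.8},{"travel": [-0.002,0.035,0],"spin": -5.8},{"travel": [-0.005,0.035,0],"spin": -5.8},{"travel": [-0.008,0.034,0],"spin": 0}]'

```text
time_s: 4.88
tcp_pos: [0.5117, -0.1557, 0.1102]
eef_rot: [-179.7, -1.7, 15.8]
contact_force: [0.5, 1.2, -4.0]
gripper_width: 0.0206
```

Request:
send_rows --motion '[{"travel": [-0.008,0.032,0],"spin": 0},{"travel": [-0.006,0.025,0],"spin": 0},{"travel": [-0.003,0.012,0],"spin": 0},{"travel": [0,0,0],"spin": 0}]'

```text
time_s: 5.22
tcp_pos: [0.5102, -0.2353, 0.106]
eef_rot: [-179.6, -1.4, 15.5]
contact_force: [0.1, 0.8, -4.6]
gripper_width: 0.0209
```

```bash
python3 - <<'E'
from h import *
rows([.512,-.24,.10],14.2)
E
```

```text
t 5.22 pos [ 0.5102 -0.2353  0.106 ] rot [-179.5897   -1.4031   15.5326] w 0.0209 F [ 0.0964  0.8351 -4.5559] ->travel(now axes) [0.0003 0.005  0.0059] spin 1.33
  travel after spin [0.0006 0.005  0.006 ]
```

Request:
send_rows --motion '[{"travel": [0.001,0.005,0.005],"spin": 1.3},{"travel": [0,0,0.01],"spin": 0},{"travel": [0,0,0.01],"spin": 0},{"travel": [0,0,0.006],"spin": 0},{"travel": [0,0,0],"spin": 0}]'

```text
time_s: 5.63
tcp_pos: [0.5112, -0.2382, 0.0692]
eef_rot: [-179.4, -1.2, 14.0]
contact_force: [0.4, 0.2, -4.3]
gripper_width: 0.0207
```

```bash
python3 - <<'E'
from m2 import *
rows([.512,-.24,.065],14.2)
W=cloud('top',np.load('top0.npy')); x,y,z=W[...,0],W[...,1],W[...,2]
q=np.stack([x-.5115,y+.2396],-1)@R.from_euler('z',14.2,degrees=True).as_matrix()[:2,:2]
m=(abs(q[...,0])<.036)&(abs(q[...,1])<.046)&(z<.018)
rect(W,'floor0',m)
im,d=r.capture('top'); W=cloud('top',d); x,y,z=W[...,0],W[...,1],W[...,2]; 
print('floor q range',np.percentile(q[m],[2,98],axis=0))
im,d=r.capture('scene'); cv2.imwrite('pics/s2.png',cv2.resize(im[190:270,260:366],None,fx=7,fy=7,interpolation=cv2.INTER_CUBIC))
E
```

```text
t 5.63 pos [ 0.5112 -0.2382  0.0692] rot [-179.3884   -1.1778   13.983 ] w 0.0207 F [ 0.369   0.1793 -4.2522] ->travel(now axes) [0.0003 0.002  0.0042] spin -0.22
  travel after spin [0.0004 0.002  0.0042]
floor0 338 [ 0.5122 -0.2413] [45.8961 63.7502] 14.24 z 0.011724911425407103
floor q range [[-0.0219 -0.0331]
 [ 0.0225  0.0288]]
```

View pics/s2.png

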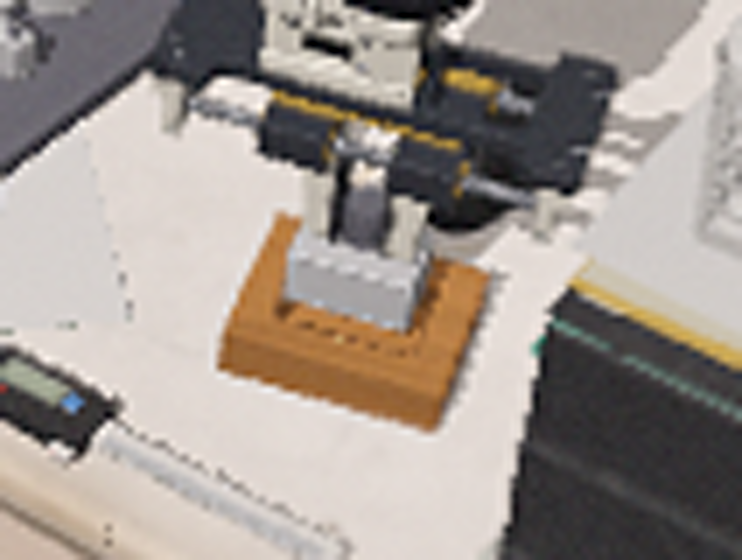

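The master hangs square over the recess, its front edge at about (350,315). Now I'll lower it.

Request:
send_rows --motion '[{"travel": [0.001,0.002,0.005],"spin": 0},{"travel": [0,0,0.005],"spin": 0},{"travel": [0,0,0.005],"spin": 0},{"travel": [0,0,0.003],"spin": 0},{"travel": [0,0,0],"spin": 0}]'

```text
time_s: 6.15
tcp_pos: [0.5149, -0.239, 0.0521]
eef_rot: [-179.5, -1.3, 14.2]
contact_force: [-0.0, 0.2, -4.0]
gripper_width: 0.0207
```

```bash
python3 - <<'E'
from m2 import *
rows([.5118,-.24,.047],14.2)
E
```

```text
t 6.15 pos [ 0.5149 -0.239   0.0521] rot [-179.4908   -1.3412   14.1635] w 0.0207 F [-0.0241  0.196  -4.0059] ->travel(now axes) [-0.0033  0.0003  0.005 ] spin -0.04
  travel after spin [-0.0032  0.0003  0.0051]
```

Request:
send_rows --motion '[{"travel": [-0.003,0,0.002],"spin": 0},{"travel": [0,0,0.002],"spin": 0},{"travel": [0,0,0.001],"spin": 0},{"travel": [0,0,0],"spin": 0}]'

```text
time_s: 6.48
tcp_pos: [0.5123, -0.24, 0.047]
eef_rot: [-179.5, -1.4, 14.2]
contact_force: [0.4, 1.1, -3.0]
gripper_width: 0.0208
```

```bash
python3 - <<'E'
from m2 import *
rows([.5118,-.24,.047],14.2)
E
```

```text
t 6.48 pos [ 0.5123 -0.24    0.047 ] rot [-179.5307   -1.4087   14.1645] w 0.0208 F [ 0.4403  1.1399 -2.9951] ->travel(now axes) [-0.0005 -0.0001 -0.0001] spin -0.04
  travel after spin [-0.0005 -0.0001 -0.    ]
```

Request:
send_rows --motion '[{"travel": [0,0,0.001],"spin": 0},{"travel": [0,0,0.0],"spin": 0}]'

```text
time_s: 6.65
tcp_pos: [0.5124, -0.2401, 0.0471]
eef_rot: [-179.6, -1.4, 14.2]
contact_force: [0.8, -0.1, -3.9]
gripper_width: 0.0209
```

Request:
send_rows --motion '[{"travel": [0,0,0],"spin": 0},{"travel": [0,0,0],"spin": 0},{"travel": [0,0,0],"spin": 0},{"travel": [0,0,-0.01],"spin": 0},{"travel": [0,0,-0.02],"spin": 0}]' --gripper 0

```text
time_s: 7.07
tcp_pos: [0.5118, -0.2406, 0.0768]
eef_rot: [-179.5, -1.4, 14.2]
contact_force: [0.4, 0.2, 0.6]
gripper_width: 0.043
```

Request:
send_rows --motion '[{"travel": [0,0,-0.03],"spin": 0},{"travel": [0,0,-0.03],"spin": 0},{"travel": [0,0,-0.02],"spin": 0},{"travel": [0,-0.03,0],"spin": 4.8},{"travel": [0,-0.03,0],"spin": 4.8}]'

```text
time_s: 7.48
tcp_pos: [0.5009, -0.1864, 0.1689]
eef_rot: [-179.6, -1.7, 4.3]
contact_force: [-0.8, 1.0, -1.0]
gripper_width: 0.0433
```

Request:
send_rows --motion '[{"travel": [0,-0.041,0],"spin": 0},{"travel": [0,-0.041,0],"spin": 0},{"travel": [0,-0.041,0],"spin": 0},{"travel": [0,-0.041,0],"spin": 0},{"travel": [0,-0.041,0],"spin": 0}]'

```text
time_s: 7.9
tcp_pos: [0.4875, 0.0214, 0.1784]
eef_rot: [-179.5, -2.4, 3.6]
contact_force: [1.4, 1.3, -0.5]
gripper_width: 0.0441
```

```bash
python3 - <<'E'
from m2 import *
rows([.480,.229,.12],4.5)
im,d=r.capture('top'); W=cloud('top',d); x,y,z=W[...,0],W[...,1],W[...,2]
q=np.stack([x-.5115,y+.2396],-1)@R.from_euler('z',14.2,degrees=True).as_matrix()[:2,:2]
m=(abs(q[...,0])<.03)&(abs(q[...,1])<.04)
rect(W,'master top',m&(z>.036)&(z<.05)); 
rect(W,'bracket',(abs(x-.48)<.05)&(abs(y-.25)<.06)&(z>.012)&(z<.08))
im,d=r.capture('scene'); cv2.imwrite('pics/s3.png',cv2.resize(im[190:270,260:366],None,fx=7,fy=7,interpolation=cv2.INTER_CUBIC))
Ws=cloud('scene',d);x,y,z=Ws[...,0],Ws[...,1],Ws[...,2]
q=np.stack([x-.5115,y+.2396],-1)@R.from_euler('z',14.2,degrees=True).as_matrix()[:2,:2]
m=(abs(q[...,0])<.03)&(abs(q[...,1])<.04)
rect(Ws,'s master top',m&(z>.036)&(z<.05)); 
E
```

```text
t 7.9 pos [0.4875 0.0214 0.1784] rot [-179.5305   -2.433     3.6095] w 0.0441 F [ 1.4002  1.3023 -0.5259] ->travel(now axes) [ 0.0031 -0.2072  0.0603] spin -0.89
  travel after spin [ 0.0088 -0.2075  0.0584]
master top 228 [ 0.5124 -0.2402] [39.6855 60.194 ] 14.86 z 0.041476460140489335
bracket 39 [0.4944 0.2662] [13.2539 38.3966] 27.09 z 0.020147941643450906
s master top 152 [ 0.5112 -0.2414] [44.4399 60.5234] 15.33 z 0.0414777257960216
```

The depth map puts the master's top at z 0.0415, with full outline, centred in the recess, so it is seated. On to the bracket.

Request:
send_rows --motion '[{"travel": [0.002,-0.036,0],"spin": -0.9},{"travel": [0.002,-0.036,0],"spin": 0},{"travel": [0.002,-0.036,0],"spin": 0},{"travel": [0,-0.036,0.01],"spin": 0},{"travel": [0,-0.03,0.01],"spin": 0}]'

```text
time_s: 8.42
tcp_pos: [0.4822, 0.2032, 0.1681]
eef_rot: [-179.3, -3.1, 4.8]
contact_force: [1.1, -0.6, -0.3]
gripper_width: 0.044
```

Request:
send_rows --motion '[{"travel": [0,-0.018,0.01],"spin": 0},{"travel": [0,0,0.015],"spin": 0},{"travel": [0,0,0.01],"spin": 0},{"travel": [0,0,0],"spin": 0}]'

```text
time_s: 8.75
tcp_pos: [0.4836, 0.2288, 0.1345]
eef_rot: [-179.1, -3.3, 5.1]
contact_force: [0.2, -0.7, -0.1]
gripper_width: 0.0436
```

```bash
python3 - <<'E'
from m2 import *
rows([.480,.230,.0235],4.5)
E
```

```text
t 8.75 pos [0.4836 0.2288 0.1345] rot [-179.1182   -3.3455    5.1138] w 0.0436 F [ 0.2099 -0.6962 -0.0641] ->travel(now axes) [-0.0099  0.0002  0.1106] spin 0.61
  travel after spin [-0.0035 -0.0015  0.111 ]
```

Request:
send_rows --motion '[{"travel": [-0.002,0,0.02],"spin": 0.6},{"travel": [-0.002,0,0.02],"spin": 0},{"travel": [-0.002,0,0.02],"spin": 0},{"travel": [-0.002,0,0.015],"spin": 0},{"travel": [0,0,0],"spin": 0}]'

```text
time_s: 9.17
tcp_pos: [0.4835, 0.2276, 0.0619]
eef_rot: [-178.9, -3.7, 4.3]
contact_force: [0.8, -0.7, 0.5]
gripper_width: 0.0438
```

```bash
python3 - <<'E'
from m2 import *
rows([.480,.230,.0235],4.5)
E
```

```text
t 9.17 pos [0.4835 0.2276 0.0619] rot [-178.8919   -3.6793    4.2687] w 0.0438 F [ 0.8207 -0.7063  0.4728] ->travel(now axes) [-0.0057 -0.0019  0.0382] spin -0.23
  travel after spin [-0.0033 -0.0027  0.0384]
```

Request:
send_rows --motion '[{"travel": [-0.004,-0.002,0.008],"spin": 0},{"travel": [-0.002,0,0.01],"spin": 0},{"travel": [0,0,0.008],"spin": 0},{"travel": [0,0,0.006],"spin": 0},{"travel": [0,0,0],"spin": 0}]'

```text
time_s: 9.58
tcp_pos: [0.482, 0.2297, 0.0323]
eef_rot: [-178.7, -4.0, 4.1]
contact_force: [0.3, -1.1, 0.2]
gripper_width: 0.044
```

```bash
python3 - <<'E'
from m2 import *
rows([.480,.230,.0235],4.5)
im,d=r.capture('scene'); u=w2px('scene',[.48,.23,.04]).astype(int); print(u); cv2.imwrite('pics/s4.png',cv2.resize(im[u[1]-45:u[1]+40,u[0]-50:u[0]+50],None,fx=7,fy=7,interpolation=cv2.INTER_CUBIC))
E
```

```text
t 9.58 pos [0.482  0.2297 0.0323] rot [-178.7153   -3.9597    4.0986] w 0.044 F [ 0.3086 -1.0542  0.1892] ->travel(now axes) [-0.0026 -0.0003  0.0087] spin -0.4
  travel after spin [-0.002  -0.0005  0.0088]
[197 179]
```

View pics/s4.png

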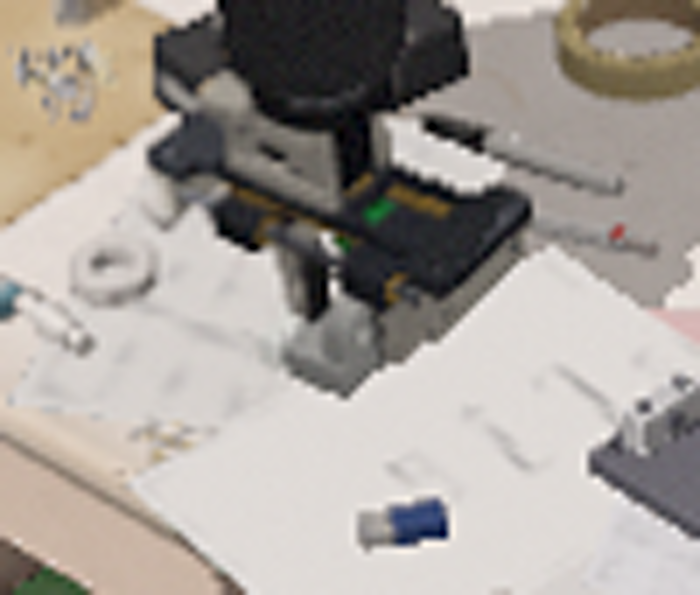

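The jaws straddle the upright at about (330,330), with the foot toe pointing left towards +y. I'll go down and grip.

Request:
send_rows --motion '[{"travel": [-0.003,0,0.005],"spin": -0.4},{"travel": [0,0,0.003],"spin": 0},{"travel": [0,0,0],"spin": 0}]'

```text
time_s: 9.88
tcp_pos: [0.4805, 0.2306, 0.0254]
eef_rot: [-178.6, -4.1, 4.6]
contact_force: [-0.2, -0.5, -0.3]
gripper_width: 0.0436
```

Request:
send_rows --motion '[{"travel": [0,0,0],"spin": 0},{"travel": [0,0,0],"spin": 0},{"travel": [0,0,0],"spin": 0},{"travel": [0,0,0],"spin": 0},{"travel": [0,0,0],"spin": 0}]' --gripper -1 --squeeze 30

```text
time_s: 10.3
tcp_pos: [0.4808, 0.2311, 0.026]
eef_rot: [-178.6, -4.2, 4.6]
contact_force: [-0.2, 0.7, -0.2]
gripper_width: 0.0157
```

Request:
send_rows --motion '[{"travel": [0,0,-0.006],"spin": 0},{"travel": [0,0,-0.015],"spin": 0},{"travel": [0,0,-0.02],"spin": 0},{"travel": [0,0,-0.02],"spin": 0},{"travel": [0,0,0],"spin": 0}]'

```text
time_s: 10.72
tcp_pos: [0.4747, 0.2276, 0.0884]
eef_rot: [-178.8, -3.9, 4.6]
contact_force: [0.5, 0.6, -0.7]
gripper_width: 0.0156
```

```bash
python3 - <<'E'
from m2 import *
a=np.radians(-6.24); M=np.array([[np.cos(a),-np.sin(a)],[np.sin(a),np.cos(a)]])
nest=np.array([.5508,.0493])
for o in([-32,-40],[-20,-30]): print(o,nest+M@(np.array(o)/1000),'grip',nest+M@((np.array(o)+[0,-22])/1000))
g=nest+M@np.array([-.032,-.062]); rows([*g,.09],-6.24)
E
```

```text
[-32, -40] [0.5146 0.013 ] grip [ 0.5123 -0.0089]
[-20, -30] [0.5277 0.0217] grip [ 0.5253 -0.0002]
t 10.72 pos [0.4747 0.2276 0.0884] rot [-178.8402   -3.8816    4.5643] w 0.0156 F [ 0.5172  0.5705 -0.651 ] ->travel(now axes) [ 0.0187  0.2386 -0.0051] spin 10.8
  travel after spin [ 0.063   0.2309 -0.0016]
```

Request:
send_rows --motion '[{"travel": [0.003,0.03,-0.005],"spin": 3.6},{"travel": [0.005,0.034,0],"spin": 3.6},{"travel": [0.007,0.034,0],"spin": 3.6},{"travel": [0.009,0.033,0],"spin": 0},{"travel": [0.009,0.033,0],"spin": 0}]'

```text
time_s: 11.13
tcp_pos: [0.5028, 0.0632, 0.0936]
eef_rot: [-177.8, -3.8, -6.2]
contact_force: [1.1, 0.7, -2.3]
gripper_width: 0.0155
```

Request:
send_rows --motion '[{"travel": [0.009,0.03,0],"spin": 0},{"travel": [0.006,0.02,0],"spin": 0},{"travel": [0.003,0.01,0],"spin": 0},{"travel": [0,0,0],"spin": 0}]'

```text
time_s: 11.47
tcp_pos: [0.5125, -0.0072, 0.0918]
eef_rot: [-177.8, -3.7, -6.6]
contact_force: [0.4, 0.2, -1.8]
gripper_width: 0.0158
```

```bash
python3 - <<'E'
from m2 import *
rows([.5123,-.0089,.06],-6.2)
E
```

```text
t 11.47 pos [ 0.5125 -0.0072  0.0918] rot [-177.8311   -3.7088   -6.5628] w 0.0158 F [ 0.4386  0.224  -1.7778] ->travel(now axes) [-0.0021  0.003   0.0316] spin -0.36
  travel after spin [-0.0001  0.0018  0.0318]
```

Request:
send_rows --motion '[{"travel": [-0.002,0.003,0.008],"spin": -0.3},{"travel": [-0.001,0,0.01],"spin": 0},{"travel": [-0.001,0,0.01],"spin": 0},{"travel": [0,0,0.006],"spin": 0},{"travel": [0,0,0],"spin": 0}]'

```text
time_s: 11.88
tcp_pos: [0.5089, -0.0082, 0.0545]
eef_rot: [-177.8, -3.7, -6.3]
contact_force: [0.4, -0.1, -1.8]
gripper_width: 0.0159
```

```bash
python3 - <<'E'
from m2 import *
rows([.5123,-.0089,.045],-6.2)
im,d=r.capture('scene'); u=w2px('scene',[.515,.01,.04]).astype(int); print(u); cv2.imwrite('pics/s5.png',cv2.resize(im[u[1]-45:u[1]+40,u[0]-50:u[0]+50],None,fx=7,fy=7,interpolation=cv2.INTER_CUBIC))
E
```

```text
t 11.88 pos [ 0.5089 -0.0082  0.0545] rot [-177.8217   -3.6934   -6.2735] w 0.0159 F [ 0.3526 -0.0544 -1.7883] ->travel(now axes) [0.0028 0.0007 0.0096] spin -0.07
  travel after spin [0.0034 0.0004 0.0095]
[250 198]
```

View pics/s5.png

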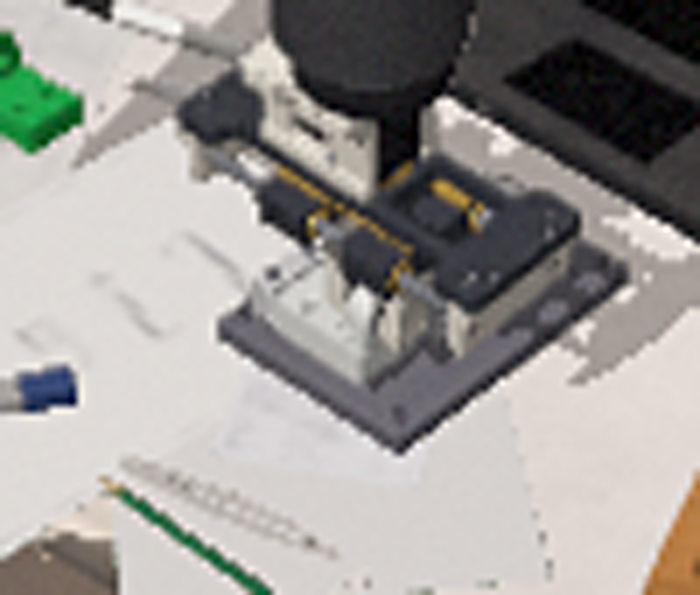

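The bracket hangs just above the plate at (320,330), toe towards the end stop at (275,290). I'll lower it to touch.

Request:
send_rows --motion '[{"travel": [0.001,0,0.004],"spin": 0},{"travel": [0,0,0.003],"spin": 0},{"travel": [0,0,0.002],"spin": 0},{"travel": [0,0,0],"spin": 0}]'

```text
time_s: 12.27
tcp_pos: [0.5115, -0.0065, 0.0459]
eef_rot: [-177.8, -3.8, -6.1]
contact_force: [-0.5, 0.0, -1.1]
gripper_width: 0.0158
```

Request:
send_rows --motion '[{"travel": [0,0,0.0015],"spin": 0},{"travel": [0,0,0.0015],"spin": 0},{"travel": [0,0,0],"spin": 0}]'

```text
time_s: 12.52
tcp_pos: [0.5121, -0.0062, 0.043]
eef_rot: [-177.8, -3.8, -6.1]
contact_force: [0.2, 0.5, -1.2]
gripper_width: 0.0159
```

Request:
send_rows --motion '[{"travel": [0,0,0.0015],"spin": 0},{"travel": [0,0,0.001],"spin": 0},{"travel": [0,0,0],"spin": 0}]'

```text
time_s: 12.77
tcp_pos: [0.5137, -0.006, 0.0424]
eef_rot: [-177.8, -4.0, -6.1]
contact_force: [-0.5, -0.3, -2.2]
gripper_width: 0.0159
```

Request:
send_rows --motion '[{"travel": [0,0,0.001],"spin": 0},{"travel": [0,0,0],"spin": 0}]'

```text
time_s: 12.93
tcp_pos: [0.5142, -0.0059, 0.0422]
eef_rot: [-177.7, -4.1, -6.1]
contact_force: [0.6, -0.2, -1.3]
gripper_width: 0.0157
```

Request:
send_rows --motion '[{"travel": [0,0,0.0015],"spin": 0}]'

```text
time_s: 13.02
tcp_pos: [0.5148, -0.0058, 0.0418]
eef_rot: [-177.7, -4.1, -6.0]
contact_force: [-8.9, 1.0, 31.4]
gripper_width: 0.0155
```

Request:
send_rows --motion '[{"travel": [0,0,0.0015],"spin": 0}]'

```text
time_s: 13.1
tcp_pos: [0.5158, -0.0057, 0.0419]
eef_rot: [-177.7, -4.2, -6.0]
contact_force: [-7.6, -0.4, 22.8]
gripper_width: 0.0158
```

```bash
python3 - <<'E'
from m2 import *
for i in range(3):
    im,d=r.capture('scene'); s=r.get_state(); print(s['contact_force'],s['moment'],s['tcp_pos'],s['eef_rot'])
E
```

```text
[-4.3733 -1.4674 17.2183] [-0.3664  1.6486 -0.0105] [ 0.5159 -0.0057  0.0419] [-177.7162   -4.2455   -5.9594]
[-4.9472 -1.4728 18.0518] [-0.3944  1.6561  0.0535] [ 0.5159 -0.0057  0.0419] [-177.7113   -4.2474   -5.9638]
[-4.3983 -0.8498 17.2181] [-0.406   1.6167  0.0617] [ 0.5159 -0.0058  0.0419] [-177.7099   -4.2485   -5.9671]
```

Contact with the plate at TCP z 0.042. I'll release and regrip there so the foot lies flat.

Request:
send_rows --motion '[{"travel": [0,0,-0.0005],"spin": 0.3},{"travel": [0,0,0],"spin": 0},{"travel": [0,0,0],"spin": 0},{"travel": [0,0,0],"spin": 0}]' --gripper -0.4

```text
time_s: 13.58
tcp_pos: [0.5169, -0.0056, 0.0432]
eef_rot: [-177.6, -4.4, -6.3]
contact_force: [-0.1, -0.8, -0.7]
gripper_width: 0.0261
```

Request:
send_rows --motion '[{"travel": [0,0,0],"spin": 0},{"travel": [0,0,0],"spin": 0},{"travel": [0,0,0],"spin": 0},{"travel": [0,0,0],"spin": 0}]' --gripper -1 --squeeze 25

```text
time_s: 13.92
tcp_pos: [0.5168, -0.0056, 0.0426]
eef_rot: [-177.7, -4.3, -6.3]
contact_force: [-2.1, 0.5, 3.3]
gripper_width: 0.0161
```

```bash
python3 - <<'E'
from m2 import *
rows([.5253,-.0002,.042],-6.24)
E
```

```text
t 13.92 pos [ 0.5168 -0.0056  0.0426] rot [-177.6551   -4.3318   -6.2596] w 0.0161 F [-2.0962  0.5346  3.2738] ->travel(now axes) [ 0.0078 -0.0063  0.0015] spin -0.02
  travel after spin [ 0.0079 -0.0063  0.0006]
```

Request:
send_rows --motion '[{"travel": [0.002,-0.001,0.0002],"spin": 0},{"travel": [0.002,-0.001,0.0002],"spin": 0},{"travel": [0.0015,0,0.0001],"spin": 0}]'

```text
time_s: 14.17
tcp_pos: [0.5221, -0.0044, 0.0426]
eef_rot: [-177.7, -4.3, -6.3]
contact_force: [-1.9, 1.3, 3.1]
gripper_width: 0.016
```

Request:
send_rows --motion '[{"travel": [0.001,0,0.0001],"spin": 0},{"travel": [0.001,0,0.0001],"spin": 0}]'

```text
time_s: 14.33
tcp_pos: [0.5231, -0.0047, 0.0426]
eef_rot: [-177.7, -4.1, -6.3]
contact_force: [-6.4, 2.9, 9.5]
gripper_width: 0.0155
```

```bash
python3 - <<'E'
from m2 import *
rows([.5253,-.0002,.042],-6.24); print(r.get_state()['moment'])
E
```

```text
t 14.33 pos [ 0.5231 -0.0047  0.0426] rot [-177.7301   -4.127    -6.2508] w 0.0155 F [-6.401   2.9245  9.4785] ->travel(now axes) [ 0.0016 -0.0047  0.0009] spin -0.01
  travel after spin [ 0.0017 -0.0047  0.0006]
[0.9956 2.443  0.2908]
```

Request:
send_rows --motion '[{"travel": [0.0003,-0.0015,0],"spin": 0},{"travel": [0.0003,-0.0015,0],"spin": 0}]'

```text
time_s: 14.5
tcp_pos: [0.5232, -0.0024, 0.0426]
eef_rot: [-177.8, -4.0, -6.3]
contact_force: [-1.8, -1.9, 3.8]
gripper_width: 0.0157
```

Request:
send_rows --motion '[{"travel": [0.0005,-0.001,0],"spin": 0}]'

```text
time_s: 14.58
tcp_pos: [0.5234, -0.0017, 0.0426]
eef_rot: [-177.8, -4.0, -6.3]
contact_force: [-3.6, -1.3, 5.3]
gripper_width: 0.0156
```

Request:
send_rows --motion '[{"travel": [0.0005,-0.001,0],"spin": 0}]'

```text
time_s: 14.67
tcp_pos: [0.5237, -0.001, 0.0426]
eef_rot: [-177.9, -3.9, -6.3]
contact_force: [-3.1, -3.3, 4.7]
gripper_width: 0.0159
```

```bash
python3 - <<'E'
from m2 import *
rows([.5253,-.0002,.042],-6.24); print(r.get_state()['moment'])
E
```

```text
t 14.67 pos [ 0.5237 -0.001   0.0426] rot [-177.8651   -3.9214   -6.2551] w 0.0159 F [-3.138  -3.2524  4.7432] ->travel(now axes) [ 0.0014 -0.001   0.0007] spin -0.02
  travel after spin [ 0.0015 -0.001   0.0006]
[-1.2147  1.2087  0.038 ]
```

Request:
send_rows --motion '[{"travel": [0.0007,-0.0008,0],"spin": 0}]'

```text
time_s: 14.75
tcp_pos: [0.524, -0.0006, 0.0426]
eef_rot: [-177.9, -3.9, -6.3]
contact_force: [-3.8, -2.0, 6.7]
gripper_width: 0.016
```

Request:
send_rows --motion '[{"travel": [0.0007,-0.0008,0],"spin": 0}]'

```text
time_s: 14.83
tcp_pos: [0.5243, -0.0002, 0.0426]
eef_rot: [-177.9, -3.8, -6.3]
contact_force: [-3.6, -2.7, 5.8]
gripper_width: 0.0159
```

Request:
send_rows --motion '[{"travel": [0.0007,-0.0008,0],"spin": 0}]'

```text
time_s: 14.92
tcp_pos: [0.5244, 0.0, 0.0426]
eef_rot: [-178.0, -3.7, -6.2]
contact_force: [-3.9, -5.3, 6.9]
gripper_width: 0.0157
```

Request:
send_rows --motion '[{"travel": [0.0007,-0.0008,0],"spin": 0}]'

```text
time_s: 15.0
tcp_pos: [0.5245, 0.0001, 0.0426]
eef_rot: [-178.1, -3.6, -6.2]
contact_force: [-4.2, -5.0, 7.5]
gripper_width: 0.0159
```

Request:
send_rows --motion '[{"travel": [0.0012,-0.001,0],"spin": 0}]'

```text
time_s: 15.08
tcp_pos: [0.5246, 0.0001, 0.0426]
eef_rot: [-178.2, -3.5, -6.2]
contact_force: [-7.0, -5.4, 9.7]
gripper_width: 0.0155
```

Request:
send_rows --motion '[{"travel": [0.0012,-0.001,0],"spin": 0}]'

```text
time_s: 15.17
tcp_pos: [0.5247, 0.0001, 0.0427]
eef_rot: [-178.3, -3.4, -6.2]
contact_force: [-6.1, -4.1, 9.4]
gripper_width: 0.0159
```

Request:
send_rows --motion '[{"travel": [0.0012,-0.001,0],"spin": 0}]'

```text
time_s: 15.25
tcp_pos: [0.5247, 0.0001, 0.0427]
eef_rot: [-178.3, -3.3, -6.2]
contact_force: [-6.3, -4.0, 8.9]
gripper_width: 0.0158
```

```bash
python3 - <<'E'
from m2 import *
im,d=r.capture('scene'); np.save('s6.npy',d)
u=w2px('scene',[.53,.025,.03]).astype(int); print(u); cv2.imwrite('pics/s6.png',cv2.resize(im[u[1]-30:u[1]+30,u[0]-38:u[0]+38],None,fx=10,fy=10,interpolation=cv2.INTER_CUBIC))
W=cloud('scene',d); nest=np.array([.5508,.0493]); q=(W[...,:2]-nest)@R.from_euler('z',-6.24,degrees=True).as_matrix()[:2,:2]; z=W[...,2]
m=(z>.030)&(z<.0385)&(q[...,0]<.002)&(q[...,0]>-.06)&(q[...,1]<.003)&(q[...,1]>-.045)
print('foot top nest-frame pct x,y',np.percentile(q[m],[1,50,99],axis=0),m.sum())
rows([.5253,-.0002,.042],-6.24); print(r.get_state()['moment'])
print([(x['conf'],(cam2w('scene',x['at'])[:2]-nest)) for x in r.pinpoint('scene','bracket')])
E
```

```text
[249 196]
foot top nest-frame pct x,y [[-0.0442 -0.0429]
 [-0.0346 -0.0171]
 [-0.0153  0.0013]] 50
t 15.3 pos [0.5248 0.0001 0.0427] rot [-178.3497   -3.2448   -6.2457] w 0.0159 F [-6.2878 -4.4865  9.7331] ->travel(now axes) [0.0005 0.0003 0.0007] spin -0.01
  travel after spin [0.0005 0.0002 0.0007]
[-1.7738  2.3704  0.0521]
[(0.68, array([0.0261, 0.2408])), (0.65, array([-0.023 , -0.0275])), (0.5, array([-0.039, -0.285]))]
```

View pics/s6.png

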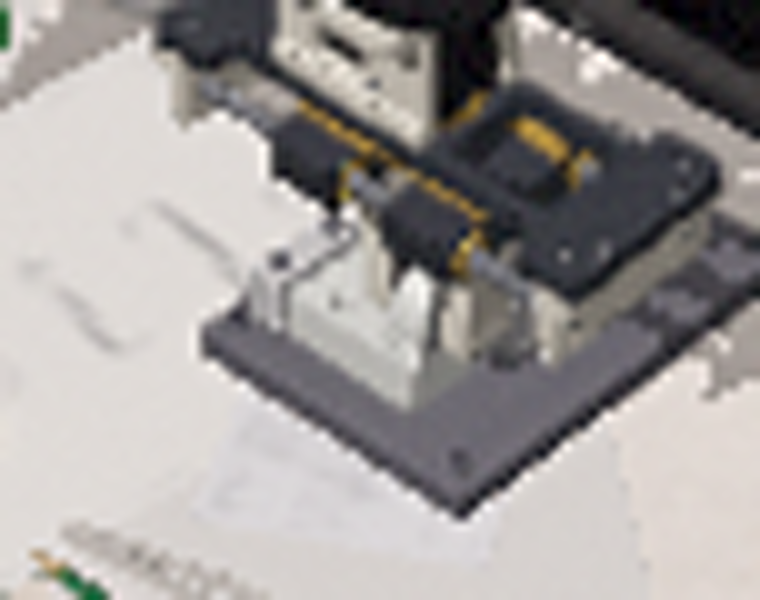

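Request:
send_rows --motion '[{"travel": [0.0012,-0.001,-0.0004],"spin": 0}]'

```text
time_s: 15.43
tcp_pos: [0.5247, 0.0001, 0.0428]
eef_rot: [-178.4, -3.1, -6.3]
contact_force: [-2.2, -4.8, -0.3]
gripper_width: 0.0161
```

Request:
send_rows --motion '[{"travel": [0.002,-0.0015,-0.0003],"spin": 0}]'

```text
time_s: 15.52
tcp_pos: [0.525, 0.0002, 0.0428]
eef_rot: [-178.5, -2.9, -6.3]
contact_force: [-6.9, -7.5, 8.4]
gripper_width: 0.0159
```

Request:
send_rows --motion '[{"travel": [0.0025,-0.002,0],"spin": 0}]'

```text
time_s: 15.6
tcp_pos: [0.5252, 0.0003, 0.0428]
eef_rot: [-178.7, -2.7, -6.3]
contact_force: [-12.5, -9.9, 18.0]
gripper_width: 0.0161
```

Request:
send_rows --motion '[{"travel": [0.0025,-0.002,0],"spin": 0}]'

```text
time_s: 15.68
tcp_pos: [0.5254, 0.0002, 0.0428]
eef_rot: [-178.9, -2.4, -6.3]
contact_force: [-10.4, -8.2, 16.8]
gripper_width: 0.0158
```

```bash
python3 - <<'E'
from m2 import *
rows([.5253,-.0002,.042],-6.24); print(r.get_state()['moment'])
for i in range(2):
    im,d=r.capture('scene'); s=r.get_state(); print(s['contact_force'],s['moment'],s['tcp_pos'],s['eef_rot'])
E
```

```text
t 15.68 pos [0.5254 0.0002 0.0428] rot [-178.8957   -2.4037   -6.2744] w 0.0158 F [-10.4065  -8.2358  16.7933] ->travel(now axes) [-0.0001  0.0005  0.0008] spin -0.03
  travel after spin [-0.0001  0.0004  0.0008]
[-2.8169  3.7437  0.1421]
[-10.9484  -7.1975  15.6688] [-3.0301  3.7207  0.0931] [0.5255 0.0002 0.0428] [-178.9143   -2.3825   -6.2664]
[-9.0166 -7.5217 14.3943] [-2.9653  3.4656  0.1496] [0.5255 0.0002 0.0428] [-178.8998   -2.4014   -6.2694]
```

Request:
send_rows --motion '[{"travel": [0.002,-0.0015,-0.001],"spin": 0}]'

```text
time_s: 15.87
tcp_pos: [0.5253, 0.0002, 0.0432]
eef_rot: [-179.0, -2.2, -6.3]
contact_force: [-2.4, -3.0, -4.5]
gripper_width: 0.0156
```

Request:
send_rows --motion '[{"travel": [0.0025,-0.002,-0.0007],"spin": 0}]'

```text
time_s: 15.95
tcp_pos: [0.5255, 0.0002, 0.0432]
eef_rot: [-179.2, -1.9, -6.3]
contact_force: [-4.4, -10.6, 2.7]
gripper_width: 0.0155
```

Request:
send_rows --motion '[{"travel": [0.0025,-0.002,-0.0007],"spin": 0}]'

```text
time_s: 16.03
tcp_pos: [0.5257, 0.0003, 0.0432]
eef_rot: [-179.3, -1.7, -6.4]
contact_force: [-5.0, -8.1, 5.7]
gripper_width: 0.0159
```

Request:
send_rows --motion '[{"travel": [0.003,-0.002,-0.001],"spin": 0}]'

```text
time_s: 16.12
tcp_pos: [0.526, 0.0003, 0.0433]
eef_rot: [-179.5, -1.3, -6.4]
contact_force: [-6.5, -6.1, 5.0]
gripper_width: 0.0159
```

The end stop is reached: y stalls at 0.0003 with force on it. The repeated pushes have been tilting the tool, and probably the bracket with it. The tool is nearly vertical now, so I'll release, let the bracket settle flat, and regrip lower.

Request:
send_rows --motion '[{"travel": [-0.002,0.001,0],"spin": 0},{"travel": [-0.002,0,0],"spin": 0},{"travel": [0,0,0],"spin": 0}]'

```text
time_s: 16.37
tcp_pos: [0.5235, 0.0002, 0.0432]
eef_rot: [-179.5, -1.5, -6.4]
contact_force: [-1.0, -0.8, 1.0]
gripper_width: 0.0159
```

Request:
send_rows --motion '[{"travel": [0,0,0],"spin": 0},{"travel": [0,0,0],"spin": 0},{"travel": [0,0,0],"spin": 0},{"travel": [0,0,0],"spin": 0}]' --gripper -0.4

```text
time_s: 16.7
tcp_pos: [0.5241, 0.0013, 0.0431]
eef_rot: [-179.4, -1.6, -6.4]
contact_force: [0.6, 0.5, 0.6]
gripper_width: 0.0258
```

```bash
python3 - <<'E'
from m2 import *
rows([.522,-.001,.040],-6.24)
im,d=r.capture('scene'); np.save('s7.npy',d)
nest=np.array([.5508,.0493])
def foot(W):
    q=(W[...,:2]-nest)@R.from_euler('z',-6.24,degrees=True).as_matrix()[:2,:2]; z=W[...,2]
    m=(z>.030)&(z<.042)&(q[...,0]<-.012)&(q[...,0]>-.044)&(q[...,1]<-.003)&(q[...,1]>-.03)
    A=np.c_[q[m],np.ones(m.sum())]; c,res,_,_=np.linalg.lstsq(A,z[m],rcond=None); print(m.sum(),'slopes deg',np.degrees(c[:2]),'rms',np.std(A@c-z[m]),'xmin',np.percentile(q[m][:,0],2))
foot(cloud('scene',np.load('s6.npy'))); foot(cloud('scene',d))
E
```

```text
t 16.7 pos [0.5241 0.0013 0.0431] rot [-179.3645   -1.5765   -6.385 ] w 0.0258 F [0.5819 0.4811 0.6471] ->travel(now axes) [-0.0019  0.0025  0.003 ] spin -0.15
  travel after spin [-0.0018  0.0025  0.0031]
38 slopes deg [3.4762 3.1298] rms 0.002953988195732393 xmin -0.04233600275896996
29 slopes deg [8.0161 0.7313] rms 0.002446483713266451 xmin -0.043105358931404276
```

Request:
send_rows --motion '[{"travel": [-0.001,0.002,0.002],"spin": -0.1},{"travel": [0,0,0.001],"spin": 0},{"travel": [0,0,0],"spin": 0}]'

```text
time_s: 17.0
tcp_pos: [0.5229, -0.0006, 0.0396]
eef_rot: [-179.4, -1.6, -6.3]
contact_force: [-0.8, 0.1, -0.2]
gripper_width: 0.0262
```

Request:
send_rows --motion '[{"travel": [0,0,0],"spin": 0},{"travel": [0,0,0],"spin": 0},{"travel": [0,0,0],"spin": 0},{"travel": [0,0,0],"spin": 0}]' --gripper -1 --squeeze 30

```text
time_s: 17.33
tcp_pos: [0.5227, -0.0007, 0.0394]
eef_rot: [-179.4, -1.6, -6.3]
contact_force: [-1.1, 0.1, -0.7]
gripper_width: 0.0161
```

```bash
python3 - <<'E'
from m2 import *
rows([.526,.0003,.040],-6.24)
E
```

```text
t 17.33 pos [ 0.5227 -0.0007  0.0394] rot [-179.3675   -1.5591   -6.2725] w 0.0161 F [-1.1135  0.1169 -0.7145] ->travel(now axes) [ 0.0032 -0.0013 -0.0005] spin -0.03
  travel after spin [ 0.0031 -0.0013 -0.0006]
```

Request:
send_rows --motion '[{"travel": [0.0015,0,0.0002],"spin": 0}]'

```text
time_s: 17.42
tcp_pos: [0.5235, -0.0009, 0.0394]
eef_rot: [-179.4, -1.5, -6.3]
contact_force: [-7.8, 3.1, 10.1]
gripper_width: 0.0154
```

Request:
send_rows --motion '[{"travel": [0.0015,0,0.0002],"spin": 0}]'

```text
time_s: 17.5
tcp_pos: [0.524, -0.0011, 0.0394]
eef_rot: [-179.4, -1.4, -6.3]
contact_force: [-6.8, 3.6, 9.4]
gripper_width: 0.0159
```

Request:
send_rows --motion '[{"travel": [0.0015,0,0.0002],"spin": 0}]'

```text
time_s: 17.58
tcp_pos: [0.5244, -0.0013, 0.0394]
eef_rot: [-179.4, -1.3, -6.3]
contact_force: [-7.5, 3.8, 7.3]
gripper_width: 0.0156
```

Request:
send_rows --motion '[{"travel": [0.0015,0,0.0002],"spin": 0}]'

```text
time_s: 17.67
tcp_pos: [0.5248, -0.0014, 0.0394]
eef_rot: [-179.4, -1.2, -6.3]
contact_force: [-6.1, 3.1, 7.1]
gripper_width: 0.0157
```

```bash
python3 - <<'E'
from m2 import *
rows([.526,.0003,.040],-6.24); print(r.get_state()['moment'])
E
```

```text
t 17.67 pos [ 0.5248 -0.0014  0.0394] rot [-179.4468   -1.1856   -6.2726] w 0.0157 F [-6.0746  3.1175  7.0612] ->travel(now axes) [ 0.001  -0.0019 -0.0005] spin -0.03
  travel after spin [ 0.001  -0.0018 -0.0006]
[1.2022 2.3949 0.1631]
```

Request:
send_rows --motion '[{"travel": [0.002,-0.0005,0],"spin": 0}]'

```text
time_s: 17.75
tcp_pos: [0.5253, -0.0014, 0.0395]
eef_rot: [-179.5, -1.0, -6.3]
contact_force: [-6.1, 0.5, 6.0]
gripper_width: 0.0158
```

Request:
send_rows --motion '[{"travel": [0.002,-0.0005,0],"spin": 0}]'

```text
time_s: 17.83
tcp_pos: [0.5258, -0.0015, 0.0395]
eef_rot: [-179.5, -0.9, -6.3]
contact_force: [-6.5, 0.9, 6.8]
gripper_width: 0.016
```

Request:
send_rows --motion '[{"travel": [0.002,-0.0005,0],"spin": 0}]'

```text
time_s: 17.92
tcp_pos: [0.5262, -0.0015, 0.0395]
eef_rot: [-179.6, -0.7, -6.3]
contact_force: [-5.8, 1.5, 7.3]
gripper_width: 0.0155
```

Request:
send_rows --motion '[{"travel": [0.002,-0.0005,0],"spin": 0}]'

```text
time_s: 18.0
tcp_pos: [0.5267, -0.0015, 0.0396]
eef_rot: [-179.7, -0.6, -6.3]
contact_force: [-6.8, 1.2, 8.2]
gripper_width: 0.0153
```

Request:
send_rows --motion '[{"travel": [0.003,-0.001,0],"spin": 0}]'

```text
time_s: 18.08
tcp_pos: [0.5269, -0.0016, 0.0396]
eef_rot: [-179.8, -0.3, -6.3]
contact_force: [-15.2, 1.6, 18.4]
gripper_width: 0.0161
```

Request:
send_rows --motion '[{"travel": [0.003,-0.001,0],"spin": 0}]'

```text
time_s: 18.17
tcp_pos: [0.527, -0.0016, 0.0397]
eef_rot: [-179.9, 0.0, -6.3]
contact_force: [-13.4, 1.9, 15.0]
gripper_width: 0.0155
```

```bash
python3 - <<'E'
from m2 import *
for i in range(2):
    im,d=r.capture('scene'); s=r.get_state(); print(s['contact_force'],s['moment'],s['tcp_pos'],s['eef_rot'])
u=w2px('scene',[.535,.025,.03]).astype(int); cv2.imwrite('pics/s7.png',cv2.resize(im[u[1]-30:u[1]+30,u[0]-38:u[0]+38],None,fx=10,fy=10,interpolation=cv2.INTER_CUBIC))
im,d=r.capture('top'); u=w2px('top',[.55,.02,.03]).astype(int); cv2.imwrite('pics/t7.png',cv2.resize(im[u[1]-30:u[1]+30,u[0]-38:u[0]+38],None,fx=10,fy=10,interpolation=cv2.INTER_CUBIC))
for n in('scene','top'): print([(round(x['conf'],2),cam2w(n,x['at'])) for x in r.pinpoint(n,'gauge_spindle')],[(round(x['conf'],2),cam2w(n,x['at'])) for x in r.pinpoint(n,'bracket')])
E
```

```text
[-13.3914   1.9306  15.1914] [1.0543 4.7612 0.2351] [ 0.527  -0.0016  0.0397] [-179.8712    0.0645   -6.3218]
[-11.7595   2.2109  14.7692] [0.9639 4.5681 0.154 ] [ 0.527  -0.0016  0.0397] [-179.8596    0.0428   -6.3189]Traceback (most recent call last):
  File "<stdin>", line 6, in <module>
ValueError: it knows: back_stops, bracket, bracket_grip, end_stop, eraser, gauge_block, master, master_grip, nest, plug_gauge, recess, ring_gauge, screwdriver, steel_rule, tweezers
```

View pics/s7.png

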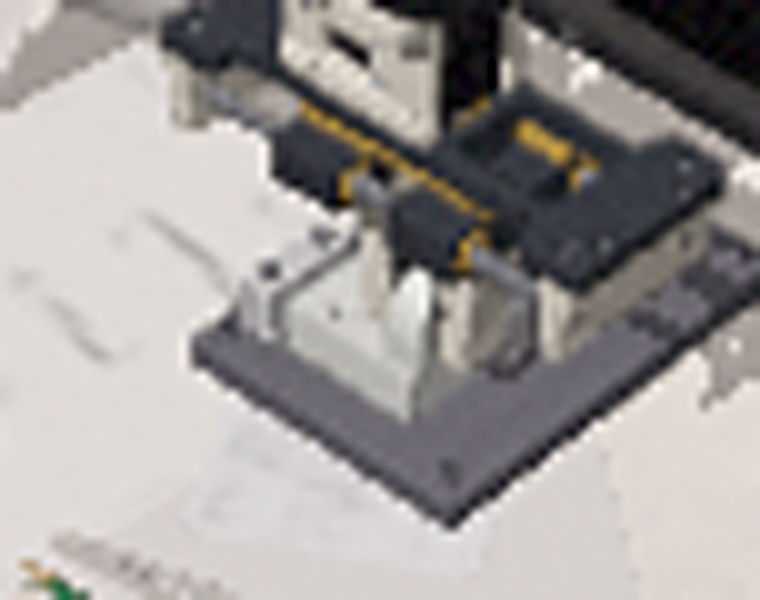

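Fx jumped to about 14 N and x stalled at 0.527, so the bracket is on the back stops. The picture shows it in the corner with its toe near the end rail at (280,300). The tool is now vertical, so I'll regrip once more for flatness and then press with only one or two rows.

Request:
send_rows --motion '[{"travel": [0,0,0],"spin": 0},{"travel": [0,0,0],"spin": 0}]'

```text
time_s: 18.48
tcp_pos: [0.5257, -0.0017, 0.0399]
eef_rot: [-179.9, 0.1, -6.3]
contact_force: [-1.1, -0.2, -0.9]
gripper_width: 0.0155
```

Request:
send_rows --motion '[{"travel": [0,0,0],"spin": 0},{"travel": [0,0,0],"spin": 0},{"travel": [0,0,0],"spin": 0},{"travel": [0,0,0],"spin": 0}]' --gripper -0.5

```text
time_s: 18.82
tcp_pos: [0.5269, -0.0016, 0.0399]
eef_rot: [-179.8, 0.0, -6.3]
contact_force: [0.1, -0.9, 0.8]
gripper_width: 0.0218
```

Request:
send_rows --motion '[{"travel": [0,0,0],"spin": 0},{"travel": [0,0,0],"spin": 0},{"travel": [0,0,0],"spin": 0},{"travel": [0,0,0],"spin": 0}]' --gripper -1 --squeeze 40

```text
time_s: 19.15
tcp_pos: [0.5271, -0.0016, 0.0399]
eef_rot: [-179.9, 0.0, -6.3]
contact_force: [-0.2, -0.2, 1.0]
gripper_width: 0.0159
```

```bash
python3 - <<'E'
from m2 import *
rows([.526,.0003,.040],-6.24); print(r.get_state()['moment'])
im,d=r.capture('scene'); print([(round(x['conf'],2),cam2w('scene',x['at'])) for x in r.pinpoint('scene','bracket')])
E
```

```text
t 19.15 pos [ 0.5271 -0.0016  0.0399] rot [-179.857     0.0375   -6.3108] w 0.0159 F [-0.1921 -0.1833  0.9997] ->travel(now axes) [-0.0013 -0.0018 -0.0001] spin -0.07
  travel after spin [-0.0013 -0.0018 -0.0001]
[ 0.0794  0.2943 -0.0018]
[(0.74, array([ 0.5113, -0.2385,  0.0081])), (0.66, array([ 0.5747,  0.2899, -0.0013])), (0.62, array([0.5238, 0.0216, 0.0161])), (0.46, array([0.5236, 0.051 , 0.0309]))]
```

Request:
send_rows --motion '[{"travel": [0,-0.002,0],"spin": 0}]'

```text
time_s: 19.33
tcp_pos: [0.5269, 0.0001, 0.0398]
eef_rot: [-179.9, 0.1, -6.3]
contact_force: [-2.2, -0.5, 3.2]
gripper_width: 0.0155
```

Request:
send_rows --motion '[{"travel": [0.004,-0.0015,0],"spin": 0}]'

```text
time_s: 19.42
tcp_pos: [0.5284, -0.0001, 0.0399]
eef_rot: [180.0, 0.3, -6.3]
contact_force: [-15.7, -5.0, 20.1]
gripper_width: 0.0157
```

Request:
send_rows --motion '[{"travel": [0.004,-0.0015,0],"spin": 0}]'

```text
time_s: 19.5
tcp_pos: [0.5293, -0.0002, 0.04]
eef_rot: [179.8, 0.7, -6.3]
contact_force: [-14.1, -1.6, 18.4]
gripper_width: 0.0157
```

```bash
python3 - <<'E'
from m2 import *
for i in range(2):
    im,d=r.capture('scene'); s=r.get_state(); print(s['contact_force'],s['moment'],s['tcp_pos'],s['eef_rot'])
E
```

```text
[-10.4069  -2.3579  14.9682] [-0.8296  4.2541  0.2807] [ 0.5295 -0.0002  0.04  ] [179.7961   0.681   -6.3241]
[-10.6266  -3.0704  14.0986] [-0.8168  4.0709  0.3383] [ 0.5296 -0.0002  0.04  ] [179.8129   0.6458  -6.3256]
```

Request:
send_rows --motion '[{"travel": [0.004,-0.002,-0.0005],"spin": 0}]'

```text
time_s: 19.68
tcp_pos: [0.5302, -0.0002, 0.0403]
eef_rot: [179.7, 1.0, -6.4]
contact_force: [-11.1, -4.5, 8.1]
gripper_width: 0.016
```

```bash
python3 - <<'E'
from m2 import *
for i in range(2):
    im,d=r.capture('scene'); s=r.get_state(); print(s['contact_force'],s['moment'],s['tcp_pos'],s['eef_rot'])
E
```

```text
[-9.3965 -4.5929 11.2467] [-1.7204  3.7429  0.3159] [ 0.5305 -0.0002  0.0402] [179.6137   1.0246  -6.3366]
[-10.115   -5.2982  11.4681] [-1.4611  3.7725  0.309 ] [ 0.5305 -0.0002  0.0402] [179.6257   0.9994  -6.3381]
```

Request:
send_rows --motion '[{"travel": [0.004,-0.002,-0.0005],"spin": 0}]'

```text
time_s: 19.87
tcp_pos: [0.5307, -0.0003, 0.0403]
eef_rot: [179.5, 1.4, -6.4]
contact_force: [-14.3, -3.2, 13.9]
gripper_width: 0.0158
```

```bash
python3 - <<'E'
from m2 import *
for i in range(2):
    im,d=r.capture('scene'); s=r.get_state(); print(s['contact_force'],s['moment'],s['tcp_pos'],s['eef_rot'])
E
```

```text
[-12.309   -3.5298  14.0042] [-0.9035  4.8975  0.2473] [ 0.5307 -0.0003  0.0403] [179.4163   1.4454  -6.373 ]
[-11.6851  -3.3844  14.0057] [-0.8894  4.775   0.2619] [ 0.5307 -0.0003  0.0403] [179.4312   1.419   -6.3718]
```

It stalled on both stops, but pushing x while bearing down makes the bracket drag and tilts the tool a little each row. I'll regrip once more, slide in with the down force relieved, and then do a single press.

Request:
send_rows --motion '[{"travel": [0,0,0],"spin": 0},{"travel": [0,0,0],"spin": 0}]'

```text
time_s: 20.13
tcp_pos: [0.5297, -0.0004, 0.0407]
eef_rot: [179.4, 1.5, -6.4]
contact_force: [-0.8, 0.4, -0.8]
gripper_width: 0.0153
```

Request:
send_rows --motion '[{"travel": [0,0,0],"spin": 0},{"travel": [0,0,0],"spin": 0},{"travel": [0,0,0],"spin": 0},{"travel": [-0.005,0,0],"spin": -0.1},{"travel": [-0.003,0,0],"spin": 0}]' --gripper -0.5

```text
time_s: 20.55
tcp_pos: [0.5228, 0.0011, 0.0406]
eef_rot: [179.5, 1.4, -6.3]
contact_force: [-0.2, 0.2, -0.3]
gripper_width: 0.0219
```

Request:
send_rows --motion '[{"travel": [0,0,0],"spin": 0},{"travel": [0,0,0],"spin": 0},{"travel": [0,0,0],"spin": 0},{"travel": [0,0,0],"spin": 0}]' --gripper -1 --squeeze 40

```text
time_s: 20.88
tcp_pos: [0.5214, 0.0005, 0.0408]
eef_rot: [179.4, 1.5, -6.3]
contact_force: [0.3, -0.9, -0.1]
gripper_width: 0.0155
```

```bash
python3 - <<'E'
from m2 import *
rows([.526,.0003,.040],-6.24); print(r.get_state()['moment'])
E
```

```text
t 20.88 pos [0.5214 0.0005 0.0408] rot [179.3876   1.4619  -6.2631] w 0.0155 F [ 0.3171 -0.915  -0.0512] ->travel(now axes) [ 0.0046 -0.0003  0.0007] spin -0.02
  travel after spin [ 0.0046 -0.0003  0.0008]
[-0.0344  0.0484 -0.0519]
```

Request:
send_rows --motion '[{"travel": [0.002,0,-0.0004],"spin": 0}]'

```text
time_s: 20.97
tcp_pos: [0.5223, 0.0002, 0.0409]
eef_rot: [179.4, 1.6, -6.3]
contact_force: [-3.7, 2.3, 1.5]
gripper_width: 0.0157
```

Request:
send_rows --motion '[{"travel": [0.002,0,-0.0003],"spin": 0}]'

```text
time_s: 21.05
tcp_pos: [0.523, -0.0001, 0.0407]
eef_rot: [179.3, 1.7, -6.3]
contact_force: [-5.7, 2.3, 4.5]
gripper_width: 0.0158
```

```bash
python3 - <<'E'
from m2 import *
rows([.526,.0003,.040],-6.24); print(r.get_state()['moment'])
E
```

```text
t 21.05 pos [ 0.523  -0.0001  0.0407] rot [179.3485   1.7039  -6.2939] w 0.0158 F [-5.6836  2.3117  4.4667] ->travel(now axes) [ 0.003  -0.0007  0.0006] spin -0.05
  travel after spin [ 0.003  -0.0007  0.0007]
[1.129  2.2581 0.1909]
```

Request:
send_rows --motion '[{"travel": [0.0025,-0.0005,-0.0008],"spin": 0}]'

```text
time_s: 21.13
tcp_pos: [0.5238, -0.0001, 0.0409]
eef_rot: [179.3, 1.9, -6.3]
contact_force: [-5.5, 0.9, 0.8]
gripper_width: 0.0154
```

Request:
send_rows --motion '[{"travel": [0.0025,-0.0005,-0.0006],"spin": 0}]'

```text
time_s: 21.22
tcp_pos: [0.5245, -0.0002, 0.041]
eef_rot: [179.2, 2.1, -6.3]
contact_force: [-6.7, 1.6, 5.2]
gripper_width: 0.0155
```

```bash
python3 - <<'E'
from m2 import *
rows([.526,.0003,.040],-6.24); print(r.get_state()['moment'])
E
```

```text
t 21.22 pos [ 0.5245 -0.0002  0.041 ] rot [179.2452   2.1146  -6.3381] w 0.0155 F [-6.7298  1.6159  5.25  ] ->travel(now axes) [ 0.0015 -0.0006  0.0009] spin -0.1
  travel after spin [ 0.0014 -0.0006  0.001 ]
[0.6384 2.5087 0.2017]
```

Request:
send_rows --motion '[{"travel": [0.003,-0.0025,-0.0005],"spin": 0}]' --squeeze 30

```text
time_s: 21.3
tcp_pos: [0.5251, 0.0004, 0.0411]
eef_rot: [179.1, 2.4, -6.3]
contact_force: [-9.6, -13.9, 13.7]
gripper_width: 0.0157
```

Request:
send_rows --motion '[{"travel": [0.0035,-0.003,0],"spin": 0}]'

```text
time_s: 21.38
tcp_pos: [0.5254, 0.0003, 0.041]
eef_rot: [178.8, 2.8, -6.3]
contact_force: [-14.7, -15.2, 22.3]
gripper_width: 0.0159
```

```bash
python3 - <<'E'
from m2 import *
for i in range(3):
    im,d=r.capture('scene'); s=r.get_state(); print(s['contact_force'],s['moment'],s['tcp_pos'],s['eef_rot'])
E
```

```text
[-11.9073 -10.4364  18.8534] [-3.5402  4.5447  0.3673] [0.5254 0.0002 0.041 ] [178.7429   2.867   -6.3324]
[-11.301  -10.8356  16.6587] [-3.5285  4.204   0.4016] [0.5254 0.0003 0.0411] [178.7802   2.8261  -6.347 ]
[-11.1677 -11.3463  14.8271] [-3.5005  4.1085  0.4113] [0.5254 0.0003 0.0411] [178.797    2.8062  -6.3508]
```

Request:
send_rows --motion '[{"travel": [0.004,-0.002,-0.0007],"spin": 0}]'

```text
time_s: 21.62
tcp_pos: [0.5257, 0.0001, 0.0414]
eef_rot: [178.6, 3.2, -6.4]
contact_force: [-13.2, 3.2, 8.4]
gripper_width: 0.0158
```

```bash
python3 - <<'E'
from m2 import *
for i in range(3):
    im,d=r.capture('scene'); s=r.get_state(); print(s['contact_force'],s['moment'],s['tcp_pos'],s['eef_rot'])
u=w2px('scene',[.525,.015,.03]).astype(int); cv2.imwrite('pics/s8.png',cv2.resize(im[u[1]-24:u[1]+24,u[0]-32:u[0]+32],None,fx=12,fy=12,interpolation=cv2.INTER_CUBIC))
E
```

```text
[-12.6573  -3.2014  13.9699] [-0.761   5.0464  0.1913] [0.5257 0.0001 0.0413] [178.6027   3.2582  -6.415 ]
[-13.4945  -3.3902  14.3241] [-0.6248  4.9855  0.2681] [0.5257 0.0001 0.0413] [178.6075   3.2348  -6.4073]
[-12.4457  -3.381   13.1995] [-0.7481  4.8629  0.2394] [0.5257 0.0001 0.0413] [178.6128   3.222   -6.4064]
```

View pics/s8.png

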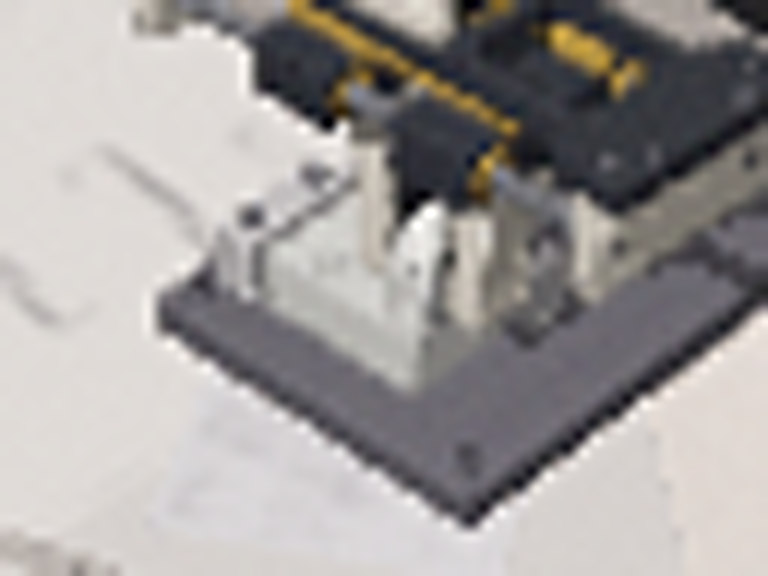

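Request:
send_rows --motion '[{"travel": [0.0015,-0.001,0.001],"spin": 0},{"travel": [0.0015,-0.001,0.001],"spin": 0}]' --squeeze 12

```text
time_s: 21.93
tcp_pos: [0.5255, -0.0002, 0.0403]
eef_rot: [178.4, 3.5, -6.4]
contact_force: [-9.2, -0.2, 17.0]
gripper_width: 0.0163
```

```bash
python3 - <<'E'
from m2 import *
for i in range(2):
    im,d=r.capture('scene'); s=r.get_state(); print(s['contact_force'],s['moment'],s['tcp_pos'],s['eef_rot'])
E
```

```text
[-9.0261 -1.4978 15.1758] [-0.5011  3.3434  0.0246] [ 0.5256 -0.0002  0.0403] [178.4093   3.56    -6.4267]
[-8.1573 -2.8445 15.0904] [-0.5171  3.1522  0.058 ] [ 0.5256 -0.0002  0.0403] [178.4155   3.5504  -6.4268]
```

Request:
send_rows --motion '[{"travel": [0.002,-0.002,-0.0003],"spin": 0},{"travel": [0.0035,-0.003,-0.0002],"spin": 0}]' --squeeze 25

```text
time_s: 22.2
tcp_pos: [0.5258, 0.0002, 0.0409]
eef_rot: [178.0, 4.2, -6.5]
contact_force: [-13.0, -13.8, 14.8]
gripper_width: 0.0163
```

```bash
python3 - <<'E'
from m2 import *
for i in range(3):
    im,d=r.capture('scene'); s=r.get_state(); print(s['contact_force'],s['moment'],s['tcp_pos'],s['eef_rot'])
E
```

```text
[-12.1642  -8.5714  15.3637] [-3.0952  4.5542  0.1872] [0.5258 0.0001 0.0409] [177.9825   4.2141  -6.4724]
[-11.9818  -8.8189  15.8598] [-3.0331  4.4332  0.2024] [0.5257 0.0001 0.0409] [178.0045   4.1883  -6.4788]
[-11.4214  -9.1158  16.0671] [-3.0045  4.3129  0.2644] [0.5257 0.0001 0.0409] [178.0202   4.1726  -6.4859]
```

TCP z rises as the tool tilts, so the bracket tips slightly with the sideways push. I'll let it slip flat at low squeeze with more down force, then do one balanced final press.

Request:
send_rows --motion '[{"travel": [0.001,-0.001,0.0012],"spin": 0},{"travel": [0.001,-0.001,0.0012],"spin": 0}]' --squeeze 10

```text
time_s: 22.52
tcp_pos: [0.5254, -0.0004, 0.0395]
eef_rot: [177.8, 4.4, -6.5]
contact_force: [-6.8, -0.8, 13.1]
gripper_width: 0.0164
```

Request:
send_rows --motion '[{"travel": [0.002,-0.002,0.0005],"spin": 0}]' --squeeze 25

```text
time_s: 22.6
tcp_pos: [0.5256, -0.0002, 0.0397]
eef_rot: [177.7, 4.6, -6.5]
contact_force: [-11.7, -8.8, 19.4]
gripper_width: 0.0165
```

```bash
python3 - <<'E'
from m2 import *
for i in range(3):
    im,d=r.capture('scene'); s=r.get_state(); print(s['contact_force'],s['moment'],s['tcp_pos'],s['eef_rot'])
E
```

```text
[-9.8391 -4.8497 17.7899] [-1.6795  3.871   0.1824] [ 0.5256 -0.0002  0.0397] [177.6566   4.6515  -6.5211]
[-9.5929 -5.9051 16.9995] [-1.6464  3.7489  0.2053] [ 0.5256 -0.0003  0.0397] [177.6713   4.6375  -6.5262]
[-9.97   -5.799  16.9956] [-1.635  3.695  0.195] [ 0.5256 -0.0002  0.0397] [177.6796   4.6257  -6.529 ]
```

Request:
send_rows --motion '[{"travel": [0.002,-0.003,0.0002],"spin": -0.3}]'

```text
time_s: 22.83
tcp_pos: [0.5256, 0.0001, 0.0402]
eef_rot: [177.5, 4.9, -6.2]
contact_force: [-7.2, -15.1, 13.6]
gripper_width: 0.0163
```

```bash
python3 - <<'E'
from m2 import *
for i in range(3):
    im,d=r.capture('scene'); s=r.get_state(); print(s['contact_force'],s['moment'],s['tcp_pos'],s['eef_rot'])
E
```

```text
[ -9.0705 -11.8274  16.7879] [-3.6304  3.3699  0.271 ] [0.5256 0.     0.0401] [177.4506   4.9116  -6.2013]
[ -9.9957 -10.2965  17.1088] [-3.5504  3.3669  0.2098] [0.5256 0.     0.0401] [177.4675   4.896   -6.2289]
[ -9.5829 -10.5788  17.4619] [-3.4185  3.3588  0.2105] [0.5256 0.     0.0401] [177.4769   4.887   -6.2424]
```

Request:
send_rows --motion '[{"travel": [0.0022,-0.0022,0.001],"spin": 0}]' --squeeze 18

```text
time_s: 23.07
tcp_pos: [0.5256, -0.0003, 0.0398]
eef_rot: [177.3, 5.1, -6.3]
contact_force: [-10.9, -5.5, 19.8]
gripper_width: 0.0164
```

```bash
python3 - <<'E'
from m2 import *
for i in range(4):
    im,d=r.capture('scene'); s=r.get_state(); print(s['contact_force'],s['moment'],s['tcp_pos'],s['eef_rot'],s['gripper_width'])
u=w2px('scene',[.525,.015,.03]).astype(int); cv2.imwrite('pics/s9.png',cv2.resize(im[u[1]-24:u[1]+24,u[0]-32:u[0]+32],None,fx=12,fy=12,interpolation=cv2.INTER_CUBIC))
Ds=[]
for i in range(8): im,d=r.capture('scene'); Ds.append(d)
d=np.median(Ds,0); W=cloud('scene',d)
nest=np.array([.5508,.0493]); q=(W[...,:2]-nest)@R.from_euler('z',-6.24,degrees=True).as_matrix()[:2,:2]; z=W[...,2]
m=(z>.0335)&(z<.0395)&(q[...,0]<-.005)&(q[...,0]>-.038)&(q[...,1]<-.004)&(q[...,1]>-.04)
A=np.c_[q[m],np.ones(m.sum())]; c=np.linalg.lstsq(A,z[m],rcond=None)[0]; print('foot top',m.sum(),'slopes',np.degrees(c[:2]),'z',np.median(z[m]),'rms',np.std(A@c-z[m]))
m=(z>.019)&(z<.033)&(q[...,0]<-.025)&(q[...,0]>-.05)&(q[...,1]<-.008)&(q[...,1]>-.055)
A=np.c_[q[m][:,1],z[m],np.ones(m.sum())]; c=np.linalg.lstsq(A,q[m][:,0],rcond=None)[0]; print('side',m.sum(),'yaw,tilt',np.degrees(c[:2]),'x med',np.median(q[m][:,0]),'rms',np.std(A@c-q[m][:,0]))
E
```

```text
[-9.5717 -7.32   18.666 ] [-2.6781  3.8944  0.059 ] [ 0.5256 -0.0002  0.0398] [177.2598   5.1598  -6.27  ] 0.0164034030549603
[-9.5543 -8.607  18.2253] [-2.729   3.7437  0.1149] [ 0.5256 -0.0002  0.0398] [177.2673   5.1503  -6.272 ] 0.01663827644298014
[-10.1937  -8.2324  17.8072] [-2.755   3.6855  0.1526] [ 0.5256 -0.0002  0.0398] [177.2764   5.1404  -6.272 ] 0.01654499948130212
[-9.1909 -8.1114 17.3749] [-2.6993  3.6673  0.0917] [ 0.5256 -0.0002  0.0398] [177.2789   5.1347  -6.272 ] 0.016542653698431324
foot top 31 slopes [ 0.6435 -1.4164] z 0.03651626993414325 rms 0.0007569946308962542
side 29 yaw,tilt [0.9512 4.2157] x med -0.03977380556363545 rms 0.002276640939953311
```

View pics/s9.png

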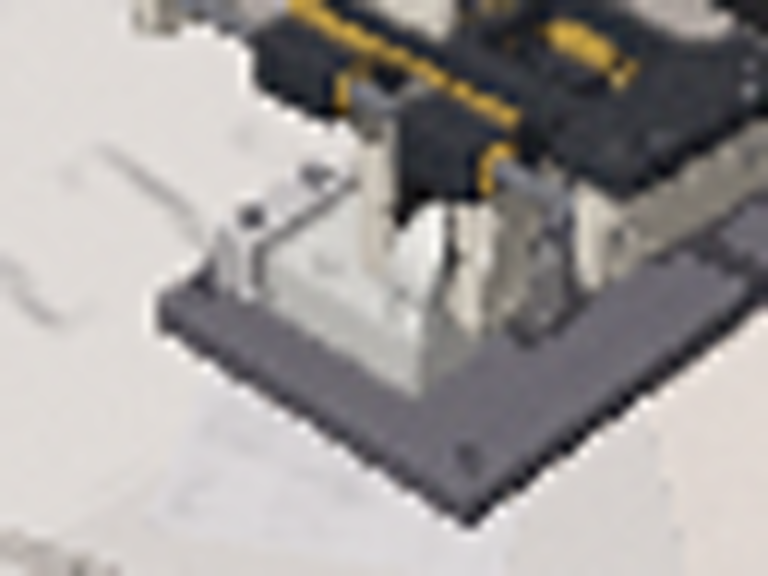

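Steady: about 9.5 N towards the back stops and 8 N towards the end stop. The foot top is at z 0.0365 and level within noise, and the foot's -x side is at nest x = -39.8 mm (seated would be -40). The picture shows the bracket in the corner, its front lower corner on the plate at (420,390). I'll hand it in.

```bash
python3 -c "
from plant import r
print(r.close_job()); s=r.get_state(); print(s['time_s'],s['contact_force'],s['tcp_pos'])"
```

```text
the job is handed in; nothing more can be done
None
the job is handed in; nothing more can be done
```

The master is back in its storage block and released. The bracket stands in the fixture corner, held pressed against the back stops and the end stop. I handed the job in at about 24 s, under the 61 s limit.

**Master:** after release, the depth map put its top at z = 41.5 mm (42 expected when seated) and centred it in the recess to within about 1 mm.

**Bracket:** it took several regrips, because each sideways push tilted the tool and the bracket with it. The last checks showed:
- **Push:** a steady 9–10 N towards the back stops, about 8 N towards the end stop and 17–18 N down. The tool did not move under it.
- **Position:** the side away from the back stops was at −39.8 mm in the nest frame (−40 expected). The foot top was at z = 36.5 mm (36 expected).

**Not confirmed:**
- **Flatness:** the depth fit gave slopes of 0.6° and −1.4°, which is about the size of its noise. A tilt of up to about a degree cannot be ruled out. The fit to the side face was too noisy to use.
- **Tool lean:** the gripper ended about 5° off vertical, with the bracket allowed to slip flat in the pads.
- **Dial:** I could not read it, because the gripper hid it. That the bracket is on the stops rests on the forces, the stalled motion and the measured position.

I did not touch the other things on the desk and saw none move, but I made no separate check of them at the end.

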